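# Sort the nested brush cups into the caddy

### The arm

A 7-joint arm with a two-finger parallel gripper is mounted at the origin on the work surface. World frame = base frame: x ahead of the robot, y to its left, z up, the work surface at z = 0. Lengths are in m, angles in degrees, forces in N, time in s.
With the tool pointing down it reaches from about 0.425 to 0.8 m from the base axis. Payload 8.3 kg.
Tool frame: the origin (TCP) lies on the mounting face of the last link; the fingertips stand 173 mm ahead of it and the grasp point (between the pads) lies 155 mm ahead of it (r.tcp_to_grasp is the distance from the TCP to the grasp point, in m); z points along the fingers, y is the line along which they close (so a half turn about z gives the same grasp; the last joint's range is limited). The gripper opens to 85 mm and grips with 20 to 120 N. Pads are 22 mm wide; open, the fingers measure 114 mm over their backs; the gripper's body (76 mm by 85 mm) begins 54 mm behind the grasp point. The pads swing forward as they close: fully open they stand 13 mm farther back than shut.
Start: joints at [71.683, 21.967, 0.94, 78.501, -0.361, 79.538, -2.664], TCP at [0.159, -0.604, 0.405] pointing down, gripper open.
Joint ranges: [-169.22, 169.22], [-14.56, 117.87], [-87.37, 89.26], [10.42, 133.3], [-82.24, 262.24], [0.94, 117.77], [-172.7, 172.7]. Speed limits (degrees/s): [136.94, 136.94, 172.46, 172.46, 180, 180, 180].

### API

Orientations are given as [roll, pitch, yaw] about the fixed x, y, z axes, in that order (R = Rz(yaw) Ry(pitch) Rx(roll)).
In Python, from bench import r gives the robot as it stands. The module is installed in compiled form; this text tells all that it offers.
- The arm moves only by the tool servo_tool, never from a script. Its argument "commands" is text: rows parted by semicolons, each of 6 numbers parted by spaces: the shift along the tool's x, y, z in m, then the turn, a rotation vector about the tool's x, y, z in rad. In form: x y z rx ry rz; .... A call has 1 to 10 rows; each row is the pose to reach, as a shift and turn from the pose commanded when the call began, along the tool's axes at that moment; what a row does not reach only later rows make up. A row lasts 1/12 s, in which the tool goes at most 41.7 mm and 7.16 degrees, less where a joint would pass 70% of its speed; a pose out of reach is approached as far as the arm can. A call with a gripper value outside its range is refused whole. "hand" is the finger opening in m, from 0 to 0.0854, set as the call begins (left out, the last holds). The fingers move at their own pace and stop on an object; "force" is the grip in N (left out, the last holds). Time passes only in rows, so rows that repeat a pose let the fingers close. It gives the time, the measured TCP pose, the force, the opening and the grip force at its end, in the units of the state.
- r.get_state(): the state, without advancing time (a new reading comes with each control period).
- r.get_image(name): name is "scene" or "side" or "wrist"; returns the picture (420x560x3 uint8, red, green, blue); there is no depth.
- r.calibration(name): a dict with "fx", "fy", "cx", "cy" (pixels), "eye" and "attitude" of the camera in the world. Camera axes: x right, y down, z forward; pixel columns grow to the right and rows downward; lengths in m; the calibration is good to about 2 mm. The wrist camera is an equidistant fisheye: a pixel r from the principal point sees the ray r / f radians off the axis. A picture is of the moment at which its call begins: read the wrist's pose just before it. calibration takes no time and is no camera call; for the wrist camera it gives the pose at the moment of the call.
- r.close_job(): hands the job in; it is judged then, once.
The state is a dict: "t": time; "qpos": joint angles; "qd": joint speeds; "effort": joint torques, N m; "tool_pos": TCP position; "eef_rot": TCP orientation; "contact_force": force on the tool from outside, world axes, zero at the start; "moment": the same for the moment, N m; "finger_gap": finger opening in m; "finger_force": force on a finger pad.
Only numpy, scipy, OpenCV 4.12 (cv2) and the standard library are available. Lean on these libraries where they do the work, as an engineer would, in place of code of your own. Each camera call takes 0.05 s, during which the arm holds its last target. There are 200 camera calls.

### The job

Open the wooden caddy by lifting its green cover plate off the two pins and laying it flat on the middle of the blue mat. Then pull the nested brush cups apart and stand every one upright in the caddy's row of its own size: large, middle or small. Once all are in, seat the cover back over both pins, lying flat on the corner posts, and leave the other things on the bench where they are.

Things in the scene. Friction and masses are not known exactly. Their poses are not given: they have to be found in the camera images.
- cup_L1 (a point): centre (half-way up, on the axis) of the widest, shortest (large) cup of the copper-coloured set: a straight round cup, open on top, 64 mm outside diameter, 65 mm high, wall 3 mm, floor 4 mm, about 170 g (mass varies); z axis from floor to mouth. Always there; it starts upright on the bench, the set's other cups nested in it
- cup_M1 (a point): centre (half-way up, on the axis) of the middle cup of the copper-coloured set: a straight round cup, open on top, 50 mm outside diameter, 94 mm high, wall 3 mm, floor 4 mm, about 140 g (mass varies); z axis from floor to mouth. May be absent (None). At the start it stands inside its large cup, on that cup's floor, about 4 mm loose all round, so its top 33 mm stick out
- cup_S1 (a point): centre (half-way up, on the axis) of the narrow, tallest (small) cup of the copper-coloured set: a straight round cup, open on top, 36 mm outside diameter, 122 mm high, wall 3 mm, floor 4 mm, about 120 g (mass varies); z axis from floor to mouth. May be absent (None). At the start it stands inside its middle cup, on its floor, 32 mm showing, or loosely in the large cup if that one is absent
- cup_L2 (a point): centre (half-way up, on the axis) of the widest, shortest (large) cup of the white enamel set: a straight round cup, open on top, 64 mm outside diameter, 65 mm high, wall 3 mm, floor 4 mm, about 170 g (mass varies); z axis from floor to mouth. Always there; it starts upright on the bench, the set's other cups nested in it
- cup_M2 (a point): centre (half-way up, on the axis) of the middle cup of the white enamel set: a straight round cup, open on top, 50 mm outside diameter, 94 mm high, wall 3 mm, floor 4 mm, about 140 g (mass varies); z axis from floor to mouth. May be absent (None). At the start it stands inside its large cup, on that cup's floor, about 4 mm loose all round, so its top 33 mm stick out
- cup_S2 (a point): centre (half-way up, on the axis) of the narrow, tallest (small) cup of the white enamel set: a straight round cup, open on top, 36 mm outside diameter, 122 mm high, wall 3 mm, floor 4 mm, about 120 g (mass varies); z axis from floor to mouth. May be absent (None). At the start it stands inside its middle cup, on its floor, 32 mm showing, or loosely in the large cup if that one is absent
- caddy: wooden caddy fixed to the bench, 198 mm (x) by 236 mm (y), origin under its centre on the bench; floor 6 mm thick, walls 40 mm high. Four corner posts 16 mm square, 145 mm high, at x = +-91, y = +-110 mm; on two of them (+91, +110 and -91, -110) an upright pointed steel pin, 8 mm across, 16 mm tall. Three rows (open channels) run along y
- row_L (a point): middle of the floor of the large cups' row in the caddy (caddy x = -57 mm, 6 mm above the bench; axes as the caddy's): a channel 72 mm wide (x), 204 mm long (y) between walls 6 mm thick and 34 mm high above this floor. Takes two cups of 64 mm, for example at y = -48 and +48 mm
- row_M (a point): middle of the floor of the middle cups' row in the caddy (caddy x = 14 mm, 6 mm above the bench; axes as the caddy's): a channel 58 mm wide (x), 204 mm long (y) between walls 6 mm thick and 34 mm high above this floor. Takes two cups of 50 mm, for example at y = -48 and +48 mm
- row_S (a point): middle of the floor of the small cups' row in the caddy (caddy x = 71 mm, 6 mm above the bench; axes as the caddy's): a channel 44 mm wide (x), 204 mm long (y) between walls 6 mm thick and 34 mm high above this floor. Takes two cups of 36 mm, for example at y = -48 and +48 mm
- cover_grip (a point): middle of the cover's grip: a solid dark bar 90 (x) x 18 (y) x 34 mm on top of a loose green plate 230 (x) x 268 (y) x 6 mm, about 300 g. The point is 23 mm above the plate's underside. Square 16 mm holes at x, y = +91, +110 and -91, -110 mm go loosely over the caddy's pins. Seated, the plate lies on the posts, this point 168 mm over the caddy's origin, x axes parallel (or a half turn round)
- mat: blue mat fixed flat on the bench, 280 mm (x) by 320 mm (y), 3 mm thick; origin at the centre of its underside. The cover, lying on it, has its grip point 26 mm above the bench
- jar: bystander, to be left alone: squat jar with a red cap, 64 mm across, 85 mm high; origin at its underside or on the bench under it
- tin: bystander, to be left alone: upright tin 60 mm across, 90 mm high; origin at its underside or on the bench under it
- tape: bystander, to be left alone: yellow ring (roll of tape) lying flat, 50 mm across, 22 mm high; origin at its underside or on the bench under it
- brush: bystander, to be left alone: flat brush lying on the bench; origin at its underside or on the bench under it
- eraser: bystander, to be left alone: white block 60 x 35 x 20 mm; origin at its underside or on the bench under it
Mind the look-alikes: they are no part of the job. Leave any turquoise look-alike of the part that bears cup_S1 alone. Leave any purple or yellow look-alike of the part that bears cup_L2 alone.

How it is judged (in metres and radians):
On the way, in this order (a step that is already met when the one before it is completed fails the run):
1. the cover plate lies flat on the blue mat (horizontal distance between cover_grip and mat below 0.08 m and height (world z) of cover_grip below 0.034 m and angle between cover_grip's own z axis and vertical below 0.06 rad), for 0.3 s.
2. every cup stands in the row of its size (x of cup_L1 in the frame of row_L between -0.012 and 0.012 m and y of cup_L1 in the frame of row_L between -0.09 and 0.09 m and z of cup_L1 in the frame of row_L between 0.0265 and 0.0385 m and angle between each of cup_L1, cup_M1, cup_S1, cup_L2, cup_M2, cup_S2's own z axis and vertical below 0.12 rad and x of cup_M1 in the frame of row_M between -0.012 and 0.012 m and y of cup_M1 in the frame of row_M between -0.09 and 0.09 m and z of cup_M1 in the frame of row_M between 0.041 and 0.053 m and x of cup_S1 in the frame of row_S between -0.012 and 0.012 m and y of cup_S1 in the frame of row_S between -0.09 and 0.09 m and z of cup_S1 in the frame of row_S between 0.055 and 0.067 m and x of cup_L2 in the frame of row_L between -0.012 and 0.012 m and y of cup_L2 in the frame of row_L between -0.09 and 0.09 m and z of cup_L2 in the frame of row_L between 0.0265 and 0.0385 m and x of cup_M2 in the frame of row_M between -0.012 and 0.012 m and y of cup_M2 in the frame of row_M between -0.09 and 0.09 m and z of cup_M2 in the frame of row_M between 0.041 and 0.053 m and x of cup_S2 in the frame of row_S between -0.012 and 0.012 m and y of cup_S2 in the frame of row_S between -0.09 and 0.09 m and z of cup_S2 in the frame of row_S between 0.055 and 0.067 m), for 0.3 s.
At the end, for the whole second after the job is handed in: Every cup present stands upright on the caddy floor in the row of its own size (within 12 mm of its centre line, 7 degrees), and the cover lies flat on its posts over both pins (within 11 mm of the middle, 6 degrees of turn, 5 mm of height) (all of step 2 and x of cover_grip in the frame of caddy between -0.011 and 0.011 m and y of cover_grip in the frame of caddy between -0.011 and 0.011 m and z of cover_grip in the frame of caddy between 0.163 and 0.172 m and angle between the x axis of cover_grip and the x axis of caddy, either way round below 0.1 rad and angle between cover_grip's own z axis and vertical below 0.04 rad); the robot touches nothing.
It fails at once if a bystander was displaced by more than 4 cm (distance of any of jar, tin, tape, brush, eraser from where it was at the start of the episode above 0.04 m).
Of M1, S1, M2, S2 only 2 to 4 are there at a start; the rules pass over those that are not, and their reading is None.
At some moment in a run one of L1, L2 may be knocked a few centimetres aside while the robot is not near it.
It also fails if it takes over 210 s, if anything falls off the work surface, if the arm or the gripper's body presses on something with over 40 N, if the wrist force passes 120 N, or if a joint passes its speed limit or range.

## Working session

There is one attempt and no reset: what is moved stays moved. The work goes in short steps, Python scripts to look and compute and a tool call to move; the robot and the scene stay as the last step left them, time stands still between calls to the robot, and variables do not carry over. Pictures are saved under pics/ and viewed, at most 16 in all, crops included, and the job is handed in when it is done.

Besides the shell and the picture viewer there is one more tool, called after "Call:" in YAML: its name, and indented under it one key for each argument. servo_tool: Moves the arm, as the interface text tells. Its arguments: {"type":"object","properties":{"commands":{"type":"string"},"hand":{"type":"number"},"force":{"type":"number"}},"required":["commands"]}

```bash
mkdir -p pics; cat > h.py <<'E'
import numpy as np, cv2
from bench import r
from scipy.spatial.transform import Rotation as R
def snap(name,fn):
    c=r.calibration(name); im=r.get_image(name)
    cv2.imwrite(f'pics/{fn}.png',im[:,:,::-1]); return im,c
def rot(a):
    a=np.array(a,float)
    return a if a.shape==(3,3) else R.from_euler('xyz',a,degrees=True).as_matrix()
def ray(c,u,v,wrist=False):
    x=(u-c['cx'])/c['fx'];y=(v-c['cy'])/c['fy']
    if wrist:
        t=np.hypot(x,y); s=np.sinc(t/np.pi)
        d=np.array([x*s,y*s,np.cos(t)])
    else: d=np.array([x,y,1.])
    return np.array(c['eye']),rot(c['attitude'])@d
def onz(c,u,v,z,wrist=False):
    e,d=ray(c,u,v,wrist); return e+d*(z-e[2])/d[2]
def proj(c,p,wrist=False):
    q=rot(c['attitude']).T@(np.array(p)-np.array(c['eye']))
    if wrist:
        t=np.arctan2(np.hypot(q[0],q[1]),q[2]);n=np.hypot(q[0],q[1])+1e-9
        return c['cx']+c['fx']*t*q[0]/n,c['cy']+c['fy']*t*q[1]/n
    return c['cx']+c['fx']*q[0]/q[2],c['cy']+c['fy']*q[1]/q[2]
E
python3 - <<'E'
from h import *
a=[snap(n,n+'0') for n in('scene','side','wrist')]
for _,c in a: print(c)
print(r.get_state(), r.tcp_to_grasp)
E
```

```text
{'fx': 543.832971962645, 'fy': 543.832971962645, 'cx': 286.70340043632496, 'cy': 216.87391928014898, 'eye': array([ 1.28194352, -0.36605982,  1.23192435]), 'attitude': array([-144.95460956,   -0.42407715,   68.06674682])}
{'fx': 403.9424823251311, 'fy': 403.9424823251311, 'cx': 277.97884636265616, 'cy': 211.2017196447765, 'eye': array([ 0.87360355, -0.38795093,  0.8538641 ]), 'attitude': array([-149.1127741 ,    0.62196287,   42.60204735])}
{'fx': 325.19226210127806, 'fy': 325.19226210127806, 'cx': 289.29956292369997, 'cy': 213.19705600586968, 'eye': array([ 0.22264421, -0.58795207,  0.37198997]), 'attitude': array([ 1.64849350e+02,  6.39942374e-02, -7.53225588e+01])}
{'t': 0.15, 'qpos': array([71.68468097, 22.00533367,  0.93923744, 78.54750475, -0.3611193 ,
       79.53773787, -2.66416169]), 'qd': array([-0.00187107, -0.11899715, -0.08605996, -0.21895534, -0.05867582,
        0.01531458,  0.00115124]), 'effort': array([ 1.93777334e-03, -6.28152394e+01,  8.45742747e-01, -3.72165263e+01,
        1.66242372e-02,  1.09991428e-02, -4.78712195e-05]), 'tool_pos': array([ 0.15872121, -0.60438165,  0.40389581]), 'eef_rot': array([-1.79912250e+02,  9.77150039e-04,  1.47142173e+01]), 'contact_force': array([ 0.19424556, -0.12068741,  0.2047296 ]), 'moment': array([ 0.02278582,  0.00848183, -0.00557739]), 'finger_force': 0.0, 'finger_gap': 0.08514886837560509} 0.1547
```

View pics/scene0.png

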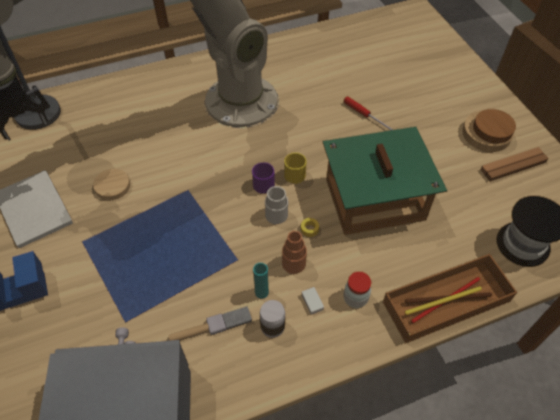

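View pics/side0.png

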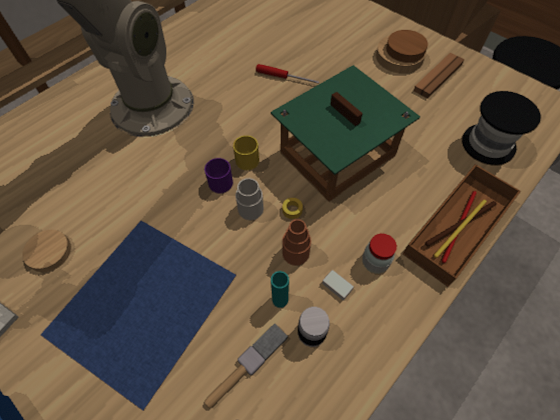

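```bash
python3 - <<'E'
from h import *
cs,cd=r.calibration('scene'),r.calibration('side')
S=cv2.imread('pics/scene0.png');D=cv2.imread('pics/side0.png')
def quad(im,lo,hi):
    m=cv2.inRange(cv2.cvtColor(im,cv2.COLOR_BGR2HSV),lo,hi)
    m=cv2.morphologyEx(m,cv2.MORPH_CLOSE,np.ones((13,13)))
    k=max(cv2.findContours(m,0,2)[0],key=cv2.contourArea)
    h=cv2.convexHull(k); return cv2.approxPolyDP(h,0.04*cv2.arcLength(h,True),True)[:,0]
for n,im,c in(('scene',S,cs),('side',D,cd)):
    for nm,lo,hi,z in(('cover',(65,90,30),(85,255,160),.151),('mat',(105,90,40),(125,255,160),.003)):
        q=quad(im,lo,hi); P=np.array([onz(c,*p,z)[:2] for p in q.astype(float)])
        print(n,nm,q.tolist(),P.round(3).tolist(),P.mean(0).round(4))
        e=np.roll(P,-1,0)-P; print(np.linalg.norm(e,axis=1).round(3),np.degrees(np.arctan2(e[:,1],e[:,0])).round(1))
print('base',proj(cs,(0,0,0)))
a=cv2.resize(S[150:310,230:350],None,fx=3.3,fy=3.3,interpolation=2)
b=cv2.resize(D[130:310,195:325],None,fx=2.93,fy=2.93,interpolation=2)
cv2.imwrite('pics/crop1.png',np.hstack([a[:527],b[:527]]))
E
```

```text
scene cover [[414, 130], [444, 189], [348, 206], [339, 149]] [[0.441, 0.358], [0.648, 0.326], [0.607, 0.077], [0.428, 0.137]] [0.531  0.2243]
[0.21  0.252 0.188 0.221] [ -8.6 -99.4 161.7  86.8]
scene mat [[198, 211], [235, 259], [126, 319], [85, 244]] [[0.376, -0.257], [0.561, -0.212], [0.623, -0.513], [0.37, -0.567]] [ 0.4825 -0.3871]
[0.19  0.307 0.259 0.31 ] [  13.9  -78.3 -167.9   88.8]
side cover [[353, 66], [419, 116], [334, 173], [271, 112]] [[0.431, 0.367], [0.652, 0.331], [0.608, 0.067], [0.385, 0.108]] [0.5191 0.2182]
[0.224 0.267 0.226 0.264] [ -9.3 -99.6 169.8  79.9]
side mat [[141, 221], [235, 275], [143, 409], [42, 335]] [[0.295, -0.264], [0.564, -0.207], [0.629, -0.516], [0.361, -0.572]] [ 0.4622 -0.3897]
[0.275 0.315 0.274 0.316] [  11.8  -78.  -168.   102.2]
base (np.float64(241.08647964816763), np.float64(100.45303847810523))
```

View pics/crop1.png

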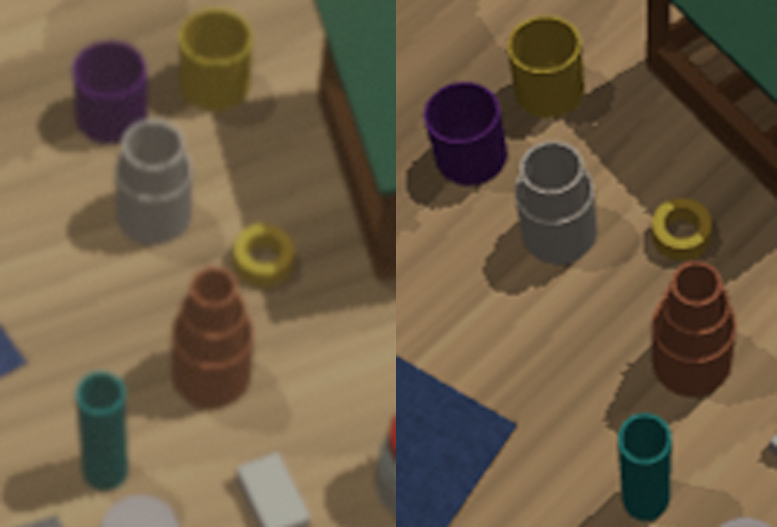

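Copper set at scene (294,250) has L, M and S, and white set at (276,205) has L and M only (S2 absent). The look-alikes are turquoise (261,280), purple (263,178) and yellow (295,167); their colours fail the description, so I ignore them. First move: travel to above the cover.

```bash
python3 - <<'E'
from h import *
cs,cd=r.calibration('scene'),r.calibration('side')
f=lambda x,y:(230+x/3.3,150+y/3.3)
g=lambda x,y:(195+(x-396)/2.93,130+y/2.93)
for n,a,b,z in(('S1',(214,288),(698,283),.130),('M2',(154,143),(552,168),.098),('purple',(111,69),(466,112),.065),('yellow',(217,38),(546,46),.065),('turq',(102,393),(645,436),.122),('tape',(264,248),(683,222),.022)):
    print(n,onz(cs,*f(*a),z).round(3),onz(cd,*g(*b),z).round(3))
E
```

```text
S1 [ 0.631 -0.074  0.13 ] [ 0.63  -0.074  0.13 ]
M2 [ 0.468 -0.057  0.098] [ 0.469 -0.06   0.098]
purple [ 0.357 -0.054  0.065] [ 0.359 -0.053  0.065]
yellow [0.358 0.043 0.065] [0.358 0.041 0.065]
turq [ 0.679 -0.179  0.122] [ 0.677 -0.18   0.122]
tape [0.546 0.007 0.022] [0.547 0.008 0.022]
```

Call:
servo_tool:
  commands: "0.358 -0.138 0 0 0 0;0.358 -0.138 0 0 0 0;0.358 -0.138 0 0 0 0;0.358 -0.138 0 0 0 0;0.358 -0.138 0 0 0 0;0.358 -0.138 0 0 0 0;0.358 -0.138 0 0 0 0;0.358 -0.138 0 0 0 0;0.358 -0.138 0 0 0 0;0.358 -0.138 0 0 0 0"
  hand: 0.085

```text
t: 0.98
tool_pos: [0.4761, -0.3732, 0.4043]
eef_rot: [-179.8, -0.2, 15.3]
contact_force: [0.9, 1.3, -1.0]
finger_gap: 0.0847
finger_force: 0.0
```

Call:
servo_tool:
  commands: "0.145 -0.355 -0.045 0 0 0.42;0.145 -0.355 -0.045 0 0 0.42;0.145 -0.355 -0.045 0 0 0.42;0.145 -0.355 -0.045 0 0 0.42;0.145 -0.355 -0.045 0 0 0.42;0.145 -0.355 -0.045 0 0 0.42;0.145 -0.355 -0.045 0 0 0.42;0.145 -0.355 -0.045 0 0 0.42;0.145 -0.355 -0.045 0 0 0.42;0.145 -0.355 -0.045 0 0 0.42"

```text
t: 1.82
tool_pos: [0.5198, 0.0072, 0.4507]
eef_rot: [-179.8, -0.1, -8.9]
contact_force: [0.9, 0.9, -0.2]
finger_gap: 0.0849
finger_force: 0.0
```

Call:
servo_tool:
  commands: "-0.03 -0.16 0 0 0 0;-0.03 -0.16 0 0 0 0;-0.03 -0.16 0 0 0 0;-0.03 -0.16 0 0 0 0;-0.03 -0.16 0 0 0 0;-0.03 -0.16 0 0 0 0;-0.03 -0.16 0 0 0 0"

```text
t: 2.4
tool_pos: [0.5165, 0.1626, 0.4494]
eef_rot: [180.0, 0.0, -9.3]
contact_force: [0.4, -0.5, 0.9]
finger_gap: 0.0851
finger_force: 0.0
```

```bash
python3 - <<'E'
from h import *
im,c=snap('wrist','w1'); s=r.get_state(); print(s['tool_pos'],s['eef_rot'],c['eye'],c['attitude'])
for y in(-.134,.134):
  for x in (-.115,.115):
    a=np.radians(-9.4); p=np.array([.519+x*np.cos(a)-y*np.sin(a),.218+x*np.sin(a)+y*np.cos(a),.151]); print(proj(c,p,True))
print('grip',proj(c,(.519,.218,.185),True))
E
```

```text
[0.51675301 0.16168474 0.44943569] [ 1.79956279e+02  1.47867398e-02 -9.43593155e+00] [0.58168728 0.15156064 0.41756135] [ 1.64844719e+02 -9.95237780e-02 -9.93705125e+01]
(np.float64(367.31029668459246), np.float64(324.50838595835774))
(np.float64(383.73757633240706), np.float64(79.8163205138504))
(np.float64(114.39972148318671), np.float64(315.8813590983801))
(np.float64(84.46132709867021), np.float64(93.87941932641176))
grip (np.float64(216.10642924961925), np.float64(225.4939068581381))
```

View pics/w1.png

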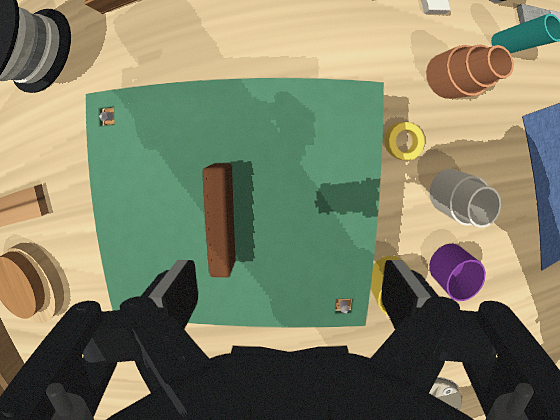

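The plate corners match the side-view estimate within about 2 mm, and the bar runs from (220,165) to (220,276). I'll go down on the bar and close.

Call:
servo_tool:
  commands: "-0.007 -0.056 0.03 0 0 0;-0.007 -0.056 0.06 0 0 0;-0.007 -0.056 0.09 0 0 0;-0.007 -0.056 0.108 0 0 0;-0.007 -0.056 0.117 0 0 0;-0.007 -0.056 0.117 0 0 0;-0.007 -0.056 0.117 0 0 0"

```text
t: 3.03
tool_pos: [0.5193, 0.2181, 0.3335]
eef_rot: [-180.0, -0.0, -9.5]
contact_force: [0.9, 0.7, -0.4]
finger_gap: 0.0851
finger_force: 0.0
```

Call:
servo_tool:
  commands: "0 0 0 0 0 0;0 0 0 0 0 0;0 0 0 0 0 0;0 0 0 0 0 0;0 0 0 0 0 0;0 0 0 0 0 0;0 0 0 0 0 0;0 0 0 0 0 0;0 0 0 0 0 0;0 0 0 0 0 0"
  hand: 0
  force: 80

```text
t: 3.87
tool_pos: [0.5187, 0.2195, 0.3334]
eef_rot: [-180.0, -0.1, -9.3]
contact_force: [-1.0, -0.0, 5.4]
finger_gap: 0.0164
finger_force: 79.2
```

Call:
servo_tool:
  commands: "0 0 -0.005 0 0 0;0 0 -0.015 0 0 0;0 0 -0.03 0 0 0;0 0 -0.045 0 0 0;0 0 -0.065 0 0 0;0 0 -0.085 0 0 0;0 0 -0.1 0 0 0;0 0 -0.11 0 0 0;0 0 -0.115 0 0 0"

```text
t: 4.62
tool_pos: [0.5186, 0.2194, 0.4494]
eef_rot: [-180.0, -0.1, -9.3]
contact_force: [0.1, 0.8, -4.0]
finger_gap: 0.017
finger_force: 78.2
```

Call:
servo_tool:
  commands: "0.001 0.015 0 0 0 0;0.004 0.04 0 0 0 0;0.007 0.075 0 0 0 0;0.011 0.115 0 0 0 0;0.015 0.15 0 0 0 0;0.019 0.19 0 0 0 0;0.023 0.23 0 0 0 0;0.026 0.265 0 0 0 0;0.028 0.285 0 0 0 0;0.029 0.3 0 0 0 0"

```text
t: 5.45
tool_pos: [0.4977, -0.085, 0.4468]
eef_rot: [180.0, 0.1, -9.6]
contact_force: [-0.5, 0.8, -3.1]
finger_gap: 0.0162
finger_force: 78.5
```

Call:
servo_tool:
  commands: "0.001 0.015 0 0 0 -0.03;0.002 0.04 0 0 0 -0.08;0.004 0.075 0 0 0 -0.13;0.006 0.115 0 0 0 -0.18;0.008 0.15 0 0 0 -0.23;0.01 0.19 0 0 0 -0.28;0.012 0.23 0 0 0 -0.32;0.014 0.265 0 0 0 -0.35;0.014 0.29 0 0 0 -0.37;0.014 0.31 0 0 0 -0.37"

```text
t: 6.28
tool_pos: [0.4605, -0.3927, 0.4462]
eef_rot: [-179.9, 0.1, 11.7]
contact_force: [-0.2, 0.2, -3.1]
finger_gap: 0.0163
finger_force: 78.6
```

Call:
servo_tool:
  commands: "0 0 0 0 0 0;0 0 0 0 0 0;0 0 0 0 0 0"

```text
t: 6.53
tool_pos: [0.4623, -0.3889, 0.4468]
eef_rot: [-179.9, 0.0, 11.9]
contact_force: [-0.8, 1.1, -2.9]
finger_gap: 0.0165
finger_force: 78.6
```

```bash
python3 - <<'E'
from h import *
im,c=snap('side','s2'); print(r.get_state()['tool_pos'])
m=cv2.inRange(cv2.cvtColor(im,cv2.COLOR_RGB2HSV),(60,90,20),(85,255,200))
print(cv2.boundingRect(m))
cv2.imwrite('pics/s2c.png',cv2.resize(im[:,:,::-1],None,fx=1.4,fy=1.4,interpolation=2))
E
```

```text
[ 0.46255604 -0.38840133  0.44722057]
(0, 167, 289, 199)
```

View pics/s2c.png

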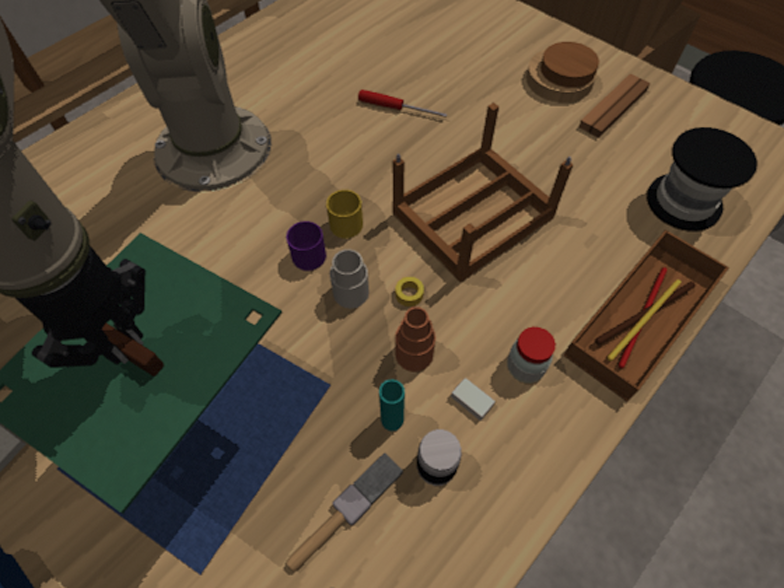

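The cover is held level over the mat and the caddy is open. Both pins are visible, at side pixels (284,113) and (406,114). Lowering the cover.

Call:
servo_tool:
  commands: "0 0 0.02 0 0 0;0 0 0.05 0 0 0;0 0 0.085 0 0 0;0 0 0.12 0 0 0;0 0 0.155 0 0 0;0 0 0.185 0 0 0;0 0 0.21 0 0 0;0 0 0.23 0 0 0;0 0 0.24 0 0 0;0 0 0.245 0 0 0"

```text
t: 7.42
tool_pos: [0.4621, -0.3882, 0.2011]
eef_rot: [-179.9, 0.1, 12.0]
contact_force: [-0.4, -0.5, -4.0]
finger_gap: 0.0166
finger_force: 78.5
```

Call:
servo_tool:
  commands: "0 0 0.003 0 0 0;0 0 0.006 0 0 0;0 0 0.009 0 0 0;0 0 0.011 0 0 0;0 0 0.011 0 0 0"

```text
t: 7.83
tool_pos: [0.462, -0.3897, 0.192]
eef_rot: [180.0, -0.0, 11.8]
contact_force: [-0.7, 0.7, -2.9]
finger_gap: 0.0167
finger_force: 78.5
```

```bash
python3 - <<'E'
from h import *
c=r.calibration('side')
P=[(398,157,.161),(568,160,.161),(492,108,.145),(467,232,.145)]
W=[onz(c,u/1.4,v/1.4,z) for u,v,z in P]
for w in W: print(w.round(4))
print((W[0]+W[1])[:2]/2,(W[2]+W[3])[:2]/2)
d=W[1]-W[0]; print(np.linalg.norm(d[:2]), np.degrees(np.arctan2(d[1],d[0])-np.arctan2(220,182)))
d=W[2]-W[3]; print(np.linalg.norm(d[:2]), np.degrees(np.arctan2(d[1],d[0])-np.arctan2(220,-182)))
E
```

```text
[0.4155 0.121  0.161 ]
[0.6297 0.3046 0.161 ]
[0.4502 0.3371 0.145 ]
[0.5925 0.0861 0.145 ]
[0.52255366 0.21277223] [0.52135729 0.21163959]
0.28213727837770464 -9.793103753998743
0.2884778329663911 -10.061759268507407
```

Call:
servo_tool:
  commands: "0 0 0.001 0 0 0;0 0 0.002 0 0 0;0 0 0.002 0 0 0"

```text
t: 8.08
tool_pos: [0.4621, -0.3898, 0.1914]
eef_rot: [180.0, -0.0, 11.8]
contact_force: [-4.2, 3.7, 8.5]
finger_gap: 0.0163
finger_force: 80.4
```

Call:
servo_tool:
  commands: "0 0 0 0 0 0;0 0 0 0 0 0;0 0 0 0 0 0;0 0 0 0 0 0;0 0 0 0 0 0;0 0 -0.01 0 0 0;0 0 -0.04 0 0 0;0 0 -0.08 0 0 0;0 0 -0.12 0 0 0;0 0 -0.16 0 0 0"
  hand: 0.06

```text
t: 8.92
tool_pos: [0.4617, -0.3893, 0.3522]
eef_rot: [-180.0, -0.0, 11.9]
contact_force: [1.2, -0.4, -0.3]
finger_gap: 0.0601
finger_force: 0.0
```

```bash
python3 - <<'E'
from h import *
im,c=snap('side','s3'); print(r.get_state()['tool_pos'])
cv2.imwrite('pics/s3c.png',im[180:,:340,::-1])
E
```

```text
[ 0.46310791 -0.39040963  0.36200538]
```

View pics/s3c.png

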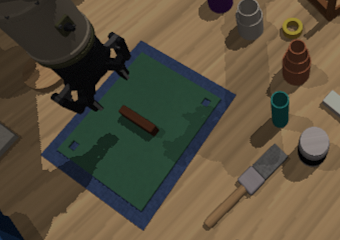

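Call:
servo_tool:
  commands: "0.229 -0.275 -0.04 0 0 0.38;0.229 -0.275 -0.04 0 0 0.38;0.229 -0.275 -0.04 0 0 0.38;0.229 -0.275 -0.04 0 0 0.38;0.229 -0.275 -0.04 0 0 0.38;0.229 -0.275 -0.04 0 0 0.38;0.229 -0.275 -0.04 0 0 0.38;0.229 -0.275 -0.04 0 0 0.38;0.229 -0.275 -0.04 0 0 0.38;0.229 -0.275 -0.04 0 0 0.38"

```text
t: 9.8
tool_pos: [0.6317, -0.0639, 0.3909]
eef_rot: [-179.7, -0.1, -9.3]
contact_force: [-1.3, 2.0, -0.1]
finger_gap: 0.0598
finger_force: 0.0
```

Call:
servo_tool:
  commands: "0 0 0 0 0 0;0 0 0 0 0 0;0 0 0 0 0 0"

```text
t: 10.05
tool_pos: [0.6291, -0.0754, 0.3898]
eef_rot: [179.9, 0.0, -10.1]
contact_force: [0.0, -0.1, -0.2]
finger_gap: 0.0594
finger_force: 0.0
```

```bash
python3 - <<'E'
from h import *
im,c=snap('wrist','w2'); s=r.get_state(); print(s['tool_pos'],s['eef_rot'])
print(proj(c,(.6305,-.074,.13),True))
E
```

```text
[ 0.62910783 -0.07550835  0.3897687 ] [ 1.79944605e+02  5.25116775e-03 -1.00899727e+01]
(np.float64(286.09582960296154), np.float64(217.65695193722544))
```

View pics/w2.png

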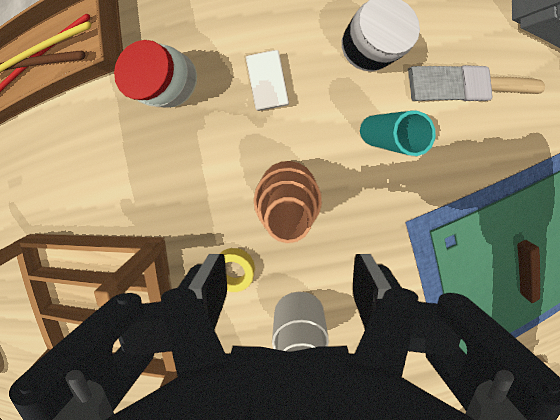

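```bash
cat >> h.py <<'E'
def go(p,yaw):
    s=r.get_state(); M=rot(s['eef_rot']); T=R.from_euler('xyz',[180,0,yaw],degrees=True).as_matrix()
    print('go',(M.T@(np.array(p)-s['tool_pos'])).round(4),R.from_matrix(M.T@T).as_rotvec().round(3))
E
python3 - <<'E'
from h import *
c=r.calibration('wrist')
p=onz(c,289,219,.13,True); print(p)
go((p[0],p[1],.272),-9.9)
E
```

```text
[ 0.6290982  -0.07602632  0.13      ]
go [1.000e-04 4.000e-04 1.178e-01] [ 0.001  0.    -0.003]
```

Call:
servo_tool:
  commands: "0 0 0.03 0 0 0;0 0 0.06 0 0 0;0 0 0.09 0 0 0;0 0 0.108 0 0 0;0 0 0.117 0 0 0;0 0 0.117 0 0 0;0 0 0.117 0 0 0"

```text
t: 10.68
tool_pos: [0.6297, -0.0743, 0.2735]
eef_rot: [180.0, -0.0, -10.0]
contact_force: [-0.2, -0.8, 0.8]
finger_gap: 0.0601
finger_force: 0.0
```

Call:
servo_tool:
  commands: "0 0 0 0 0 0;0 0 0 0 0 0;0 0 0 0 0 0;0 0 0 0 0 0;0 0 0 0 0 0;0 0 0 0 0 0"
  hand: 0
  force: 40

```text
t: 11.18
tool_pos: [0.6303, -0.0737, 0.275]
eef_rot: [180.0, -0.2, -9.9]
contact_force: [-1.2, -0.7, 5.2]
finger_gap: 0.0357
finger_force: 40.1
```

Call:
servo_tool:
  commands: "0 0 -0.005 0 0 0;0 0 -0.015 0 0 0;0 0 -0.03 0 0 0;0 0 -0.05 0 0 0;0 0 -0.075 0 0 0;0 0 -0.1 0 0 0;0 0 -0.13 0 0 0;0 0 -0.155 0 0 0;0 0 -0.17 0 0 0;0 0 -0.17 0 0 0"

```text
t: 12.02
tool_pos: [0.6298, -0.0732, 0.4482]
eef_rot: [-179.9, -0.4, -9.9]
contact_force: [0.7, 0.3, -1.8]
finger_gap: 0.0353
finger_force: 40.1
```

```bash
python3 - <<'E'
from h import *
im,c=snap('scene','a3'); im2,c2=snap('side','s4'); im3,c3=snap('wrist','w3')
a=im[130:300,200:460]; b=im2[60:300,190:420]
cv2.imwrite('pics/c3.png',np.hstack([cv2.resize(im3,(533,400),interpolation=cv2.INTER_AREA),cv2.resize(b,(260,400))[:, :]])[:,:,::-1])
go((.521-.071*0,.214,.44),-9.9)
E
```

```text
go [-0.1562 -0.2644  0.002 ] [ 0.     0.001 -0.   ]
```

View pics/c3.png

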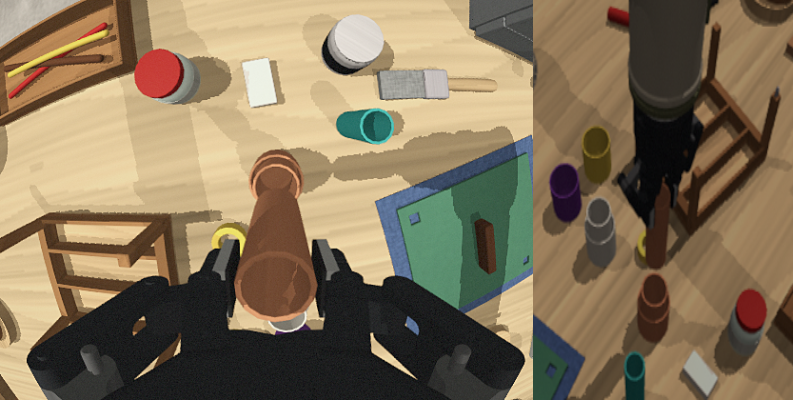

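S1 hangs alone in the grip, and L1+M1 stay standing at (253,180) in the wrist part. I'll carry S1 above the S row and look.

Call:
servo_tool:
  commands: "-0.005 -0.015 0 0 0 0;-0.014 -0.045 0 0 0 0;-0.026 -0.08 0 0 0 0;-0.038 -0.115 0 0 0 0;-0.05 -0.15 0 0 0 0;-0.062 -0.19 0 0 0 0;-0.072 -0.22 0 0 0 0;-0.08 -0.245 0 0 0 0;-0.084 -0.258 0 0 0 0;-0.086 -0.264 0 0 0 0"

```text
t: 13.0
tool_pos: [0.5894, 0.204, 0.4411]
eef_rot: [180.0, 0.2, -9.7]
contact_force: [-0.1, 0.4, -0.6]
finger_gap: 0.0357
finger_force: 40.1
```

Call:
servo_tool:
  commands: "0 0 0 0 0 0;0 0 0 0 0 0;0 0 0 0 0 0"

```text
t: 13.25
tool_pos: [0.5912, 0.1988, 0.4424]
eef_rot: [179.9, -0.0, -10.1]
contact_force: [-0.3, -0.7, -1.7]
finger_gap: 0.0355
finger_force: 40.2
```

```bash
python3 - <<'E'
from h import *
im,c=snap('wrist','w4'); s=r.get_state(); print(s['tool_pos'],s['eef_rot'])
im=im.copy()
a=np.radians(-9.9);Rz=np.array([[np.cos(a),-np.sin(a)],[np.sin(a),np.cos(a)]])
def W(x,y,z): return (*(np.array([.521,.214])+Rz@np.array([x,y])),z)
for p in [(91,110,.161),(-91,-110,.161),(91,-110,.145),(-91,110,.145),(46,102,.04),(46,-102,.04),(93,102,.04),(93,-102,.04),(46,0,.04),(93,0,.04)]:
    u=proj(c,W(*p),True); print(p,np.round(u,1))
cv2.imwrite('pics/w4c.png',cv2.resize(im[:,:,::-1],None,fx=1.4,fy=1.4,interpolation=2))
E
```

```text
[0.59119819 0.19894551 0.44261404] [ 1.79940020e+02 -2.39671541e-02 -1.01263482e+01]
(91, 110, 0.161) [-153.9 -136.9]
(-91, -110, 0.161) [646.6 495.9]
(91, -110, 0.145) [ 728.5 -140.9]
(-91, 110, 0.145) [-65.6 499.8]
(46, 102, 0.04) [-211.5   -1.6]
(46, -102, 0.04) [787.3  -6.4]
(93, 102, 0.04) [-138.7 -159.6]
(93, -102, 0.04) [ 713.1 -163.5]
(46, 0, 0.04) [ 286.4 -380.8]
(93, 0, 0.04) [ 286.4 -382.1]
```

View pics/w4c.png

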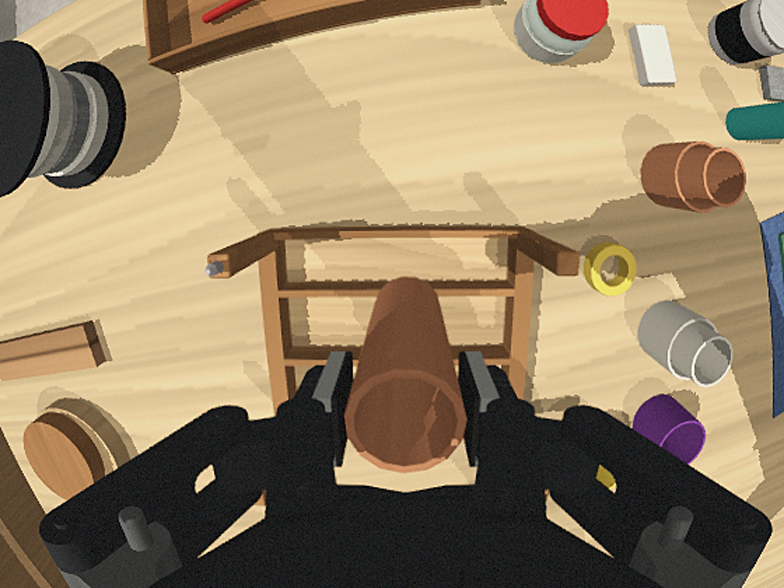

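```bash
python3 - <<'E'
from h import *
c=r.calibration('wrist')
A=onz(c,212/1.4,267/1.4,.161,True)[:2]; B=onz(c,569/1.4,262/1.4,.145,True)[:2]
print(A,B,np.linalg.norm(A-B)); d=A-B; yaw=np.arctan2(d[1],d[0])-np.pi/2; print(np.degrees(yaw))
Rz=np.array([[np.cos(yaw),-np.sin(yaw)],[np.sin(yaw),np.cos(yaw)]])
O=(A+B)/2-Rz@np.array([.091,0]); print('origin',O)
# wall lines, in caddy frame
for u,v,z in [(330,239,.04),(480,239,.04),(330,291,.04),(480,291,.04),(330,285,.04),(480,285,.04),(283,262,.04),(517,262,.04),(470,440,.13),(340,440,.13),(405,372,.139),(405,472,.139)]:
    w=onz(c,u/1.4,v/1.4,z,True)[:2]; print((u,v),(Rz.T@(w-O)*1000).round(1))
s=r.get_state(); print('tool in caddy',Rz.T@(s['tool_pos'][:2]-O))
E
```

```text
[0.62911433 0.30772662] [0.59056068 0.09484706] 0.21634252842158977
-10.265311516378592
origin [0.52029413 0.21750363]
(330, 239) [89.9 55.3]
(480, 239) [ 90.1 -68.7]
(330, 291) [45.6 56.8]
(480, 291) [ 45.7 -70.3]
(330, 285) [50.8 56.6]
(480, 285) [ 51.  -70.1]
(283, 262) [71.  96.6]
(517, 262) [  71.1 -101.3]
(470, 440) [-43.4 -54.1]
(340, 440) [-43.4  40.6]
(405, 372) [16.1 -6.6]
(405, 472) [-65.2  -6.7]
tool in caddy [ 0.07307629 -0.0056255 ]
```

```bash
cat >> h.py <<'E'
YAW=-10.1; O=np.array([.5205,.215]); _a=np.radians(YAW)
RZ=np.array([[np.cos(_a),-np.sin(_a)],[np.sin(_a),np.cos(_a)]])
def cad(x,y): return O+RZ@np.array([x,y])
def incad(p): return RZ.T@(np.array(p)[:2]-O)
E
python3 - <<'E'
from h import *
c=r.calibration('wrist'); s=r.get_state()
for u,v in [(405,421),(347,421),(464,421),(405,371),(405,471)]:
    w=onz(c,u/1.4,v/1.4,.2976,True); print((u,v),(RZ.T@(w[:2]-s['tool_pos'][:2])*1000).round(1))
print(incad(s['tool_pos']))
go((*cad(.071,0),.3),YAW)
E
```

```text
(405, 421) [-0.6 -0.5]
(347, 421) [-0.8 16.1]
(464, 421) [ -0.9 -17.5]
(405, 371) [15.2 -0.5]
(405, 471) [-18.6  -0.5]
[ 0.07241802 -0.00340758]
go [-0.0015 -0.0036  0.1426] [ 0.001 -0.    -0.   ]
```

Call:
servo_tool:
  commands: "0 -0.003 0.02 0 0 0;0 -0.003 0.05 0 0 0;0 -0.003 0.08 0 0 0;0 -0.003 0.105 0 0 0;0 -0.003 0.12 0 0 0;0 -0.003 0.13 0 0 0;0 -0.003 0.14 0 0 0;0 -0.003 0.15 0 0 0;0 -0.003 0.16 0 0 0;0 -0.003 0.165 0 0 0"

```text
t: 14.13
tool_pos: [0.5909, 0.2041, 0.2768]
eef_rot: [180.0, 0.0, -9.9]
contact_force: [0.7, 0.1, -1.2]
finger_gap: 0.0356
finger_force: 40.2
```

Call:
servo_tool:
  commands: "0 0 0.002 0 0 0;0 0 0.003 0 0 0;0 0 0.003 0 0 0"

```text
t: 14.38
tool_pos: [0.591, 0.2045, 0.2751]
eef_rot: [-180.0, -0.0, -9.9]
contact_force: [0.1, 0.9, -0.6]
finger_gap: 0.0356
finger_force: 40.2
```

Call:
servo_tool:
  commands: "0 0 0 0 0 0;0 0 0 0 0 0;0 0 0 0 0 0;0 0 -0.01 0 0 0;0 0 -0.03 0 0 0;0 0 -0.06 0 0 0;0 0 -0.09 0 0 0;0 0 -0.11 0 0 0;0 0 -0.115 0 0 0"
  hand: 0.07

```text
t: 15.13
tool_pos: [0.5913, 0.2049, 0.3957]
eef_rot: [-179.8, -0.4, -9.9]
contact_force: [0.4, -0.1, 0.9]
finger_gap: 0.0699
finger_force: 0.0
```

Call:
servo_tool:
  commands: "0.086 0.269 0 0 0 0;0.086 0.269 0 0 0 0;0.086 0.269 0 0 0 0;0.086 0.269 0 0 0 0;0.086 0.269 0 0 0 0;0.086 0.269 0 0 0 0;0.086 0.269 0 0 0 0;0.086 0.269 0 0 0 0;0.086 0.269 0 0 0 0;0.086 0.269 0 0 0 0"

```text
t: 15.97
tool_pos: [0.6292, -0.0748, 0.3897]
eef_rot: [-179.9, 0.0, -9.9]
contact_force: [0.6, 0.7, 0.2]
finger_gap: 0.07
finger_force: 0.0
```

```bash
cat >> h.py <<'E'
def blob(im,lo,hi,near,c):
    m=cv2.inRange(cv2.cvtColor(im,cv2.COLOR_RGB2HSV),lo,hi)
    m=cv2.morphologyEx(m,cv2.MORPH_CLOSE,np.ones((5,5)))
    u=proj(c,near,True); best=None
    for k in cv2.findContours(m,0,2)[0]:
        if cv2.contourArea(k)<300: continue
        d=cv2.pointPolygonTest(k,(float(u[0]),float(u[1])),True)
        if best is None or d>best[0]: best=(d,k)
    return u,best
E
python3 - <<'E'
from h import *
im,c=snap('wrist','w5'); s=r.get_state(); print(s['tool_pos'],s['eef_rot'],s['contact_force'])
hsv=cv2.cvtColor(im,cv2.COLOR_RGB2HSV)
u=proj(c,(.6295,-.075,.098),True); print(u)
for dv in(-60,-40,-20,0,20,40): print(hsv[int(u[1])+dv,int(u[0])])
im2,_=snap('side','s5')
cv2.imwrite('pics/c5.png',np.hstack([cv2.resize(im[100:320,180:400],(400,400)),cv2.resize(im2[60:290,200:400],(348,400))])[:,:,::-1])
E
```

```text
[ 0.62920552 -0.07367534  0.38976539] [-1.79929659e+02  1.84666607e-02 -9.79721815e+00] [ 0.15122424 -0.05861105 -0.10893286]
(np.float64(289.2520253147697), np.float64(207.78644795983197))
[ 19  81 210]
[ 10 140 135]
[ 12 144 133]
[ 12 140 131]
[ 11 135 108]
[ 20  84 210]
```

View pics/c5.png

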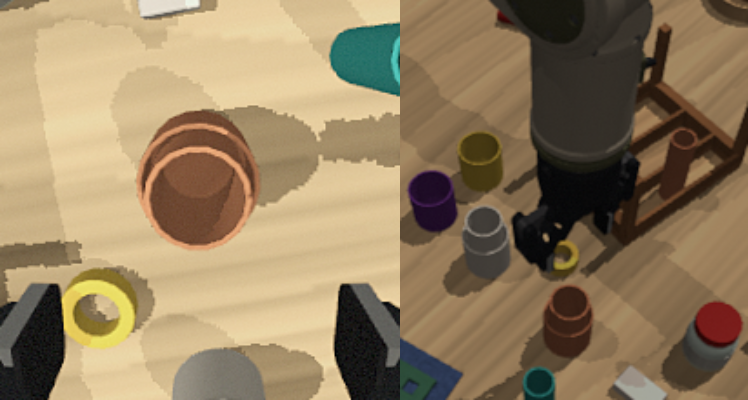

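S1 stands upright in the S row, and M1's rim is centred at crop (198,198), within 1 mm of the estimate. Grasping M1.

Call:
servo_tool:
  commands: "0 0 0.035 0 0 0;0 0 0.07 0 0 0;0 0 0.1 0 0 0;0 0 0.125 0 0 0;0 0 0.14 0 0 0;0 0 0.148 0 0 0;0 0 0.15 0 0 0;0 0 0.15 0 0 0"

```text
t: 16.73
tool_pos: [0.6295, -0.0744, 0.2401]
eef_rot: [-180.0, -0.0, -9.8]
contact_force: [-0.7, -0.3, 1.2]
finger_gap: 0.0703
finger_force: 0.0
```

Call:
servo_tool:
  commands: "0 0 0 0 0 0;0 0 0 0 0 0;0 0 0 0 0 0;0 0 0 0 0 0;0 0 0 0 0 0"
  hand: 0
  force: 40

```text
t: 17.15
tool_pos: [0.63, -0.0751, 0.2418]
eef_rot: [-180.0, -0.2, -9.9]
contact_force: [-0.2, 1.6, 6.7]
finger_gap: 0.0488
finger_force: 41.8
```

Call:
servo_tool:
  commands: "0 0 -0.005 0 0 0;0 0 -0.015 0 0 0;0 0 -0.03 0 0 0;0 0 -0.055 0 0 0;0 0 -0.085 0 0 0;0 0 -0.12 0 0 0;0 0 -0.15 0 0 0;0 0 -0.18 0 0 0;0 0 -0.195 0 0 0;0 0 -0.2 0 0 0"

```text
t: 17.98
tool_pos: [0.6293, -0.0755, 0.4446]
eef_rot: [-180.0, -0.4, -9.9]
contact_force: [0.9, -0.7, -1.3]
finger_gap: 0.0489
finger_force: 41.8
```

```bash
python3 - <<'E'
from h import *
im,c=snap('wrist','w6'); s=r.get_state(); print(s['tool_pos'])
m=cv2.inRange(cv2.cvtColor(im,cv2.COLOR_RGB2HSV),(4,100,50),(15,255,255))
n,l,st,ce=cv2.connectedComponentsWithStats(m)
for q in st[1:]:
    if q[4]>400: print(q)
zr=s['tool_pos'][2]-.2395+.098
b=max(st[1:],key=lambda q:q[4]); v=b[1]+b[3]; u=b[0]+b[2]/2
print(RZ.T@(onz(c,u,v,zr,True)[:2]-s['tool_pos'][:2]))
go((*cad(.014,.048),.44),YAW)
E
```

```text
[ 0.62925891 -0.07549763  0.44326249]
[   0    0  145  134 9867]
[  229   159   122   193 15998]
[   0  225  186  143 8321]
[497 231  23  58 496]
[-0.02458352 -0.0006484 ]
go [-0.1431 -0.3153  0.0027] [-0.    -0.005  0.003]
```

Call:
servo_tool:
  commands: "-0.007 -0.016 0 0 0 0;-0.021 -0.047 0 0 0 0;-0.039 -0.085 0 0 0 0;-0.056 -0.123 0 0 0 0;-0.073 -0.161 0 0 0 0;-0.09 -0.199 0 0 0 0;-0.107 -0.236 0 0 0 0;-0.125 -0.274 0 0 0 0;-0.136 -0.3 0 0 0 0;-0.143 -0.315 0 0.007 0 0"

```text
t: 18.87
tool_pos: [0.5401, 0.2642, 0.438]
eef_rot: [-179.6, 0.2, -9.6]
contact_force: [-0.4, 0.5, -2.7]
finger_gap: 0.0486
finger_force: 41.8
```

Call:
servo_tool:
  commands: "0 0 0 0 0 0;0 0 0 0 0 0;0 0 0 0 0 0;0 0 0 0 0 0"

```text
t: 19.2
tool_pos: [0.5433, 0.2578, 0.4389]
eef_rot: [-179.7, 0.0, -10.1]
contact_force: [-0.4, 0.5, -0.9]
finger_gap: 0.049
finger_force: 41.8
```

```bash
python3 - <<'E'
from h import *
s=r.get_state(); print(s['tool_pos'],s['eef_rot'],incad(s['tool_pos']))
go((*cad(.0145,.048),.246),YAW)
E
```

```text
[0.54334186 0.25781249 0.4389409 ] [-1.79685279e+02  3.34246617e-02 -1.00651471e+01] [0.01498    0.04615473]
go [-0.0004 -0.0008  0.1929] [-0.005  0.001  0.001]
```

Call:
servo_tool:
  commands: "0 -0.001 0.02 -0.005 0 0;0 -0.001 0.05 -0.005 0 0;0 -0.001 0.085 -0.005 0 0;0 -0.001 0.12 -0.005 0 0;0 -0.001 0.14 -0.005 0 0;0 -0.001 0.155 -0.005 0 0;0 -0.001 0.17 -0.005 0 0;0 -0.001 0.18 -0.005 0 0;0 -0.001 0.188 -0.005 0 0;0 -0.001 0.191 -0.005 0 0"

```text
t: 20.03
tool_pos: [0.5432, 0.2609, 0.2476]
eef_rot: [-179.9, 0.1, -10.0]
contact_force: [-0.3, -0.4, -0.9]
finger_gap: 0.0491
finger_force: 41.9
```

Call:
servo_tool:
  commands: "0 0 0.002 0 0 0;0 0 0.003 0 0 0;0 0 0.003 0 0 0"

```text
t: 20.28
tool_pos: [0.5433, 0.2619, 0.2464]
eef_rot: [-179.8, -0.1, -9.9]
contact_force: [-0.0, 0.1, -1.5]
finger_gap: 0.0489
finger_force: 41.9
```

Call:
servo_tool:
  commands: "0 0 0 0 0 0;0 0 0 0 0 0;0 0 0 0 0 0;0 0 -0.01 0 0 0;0 0 -0.03 0 0 0;0 0 -0.06 0 0 0;0 0 -0.1 0 0 0;0 0 -0.14 0 0 0;0 0 -0.15 0 0 0"
  hand: 0.065

```text
t: 21.03
tool_pos: [0.5435, 0.2624, 0.4044]
eef_rot: [-179.5, -0.5, -9.9]
contact_force: [0.4, 0.5, 0.4]
finger_gap: 0.0654
finger_force: 0.0
```

Call:
servo_tool:
  commands: "0.143 0.317 0 0 0 0;0.143 0.317 0 0 0 0;0.143 0.317 0 0 0 0;0.143 0.317 0 0 0 0;0.143 0.317 0 0 0 0;0.143 0.317 0 0 0 0;0.143 0.317 0 0 0 0;0.143 0.317 0 0 0 0;0.143 0.317 0 0 0 0;0.143 0.317 0 0 0 0"
  hand: 0.085

```text
t: 21.87
tool_pos: [0.6294, -0.082, 0.3954]
eef_rot: [180.0, -0.0, -10.4]
contact_force: [-0.3, 0.6, -0.3]
finger_gap: 0.0848
finger_force: 0.0
```

Call:
servo_tool:
  commands: "0 0 0.03 0 0 0;0 0 0.05 0 0 0;0 0 0.05 0 0 0;0 0 0.05 0 0 0"

```text
t: 22.2
tool_pos: [0.629, -0.0744, 0.3449]
eef_rot: [-179.9, 0.1, -9.9]
contact_force: [-0.1, -0.3, 1.3]
finger_gap: 0.0851
finger_force: 0.0
```

```bash
cat >> h.py <<'E'
def cups(im,c,lo,hi,zr,rad,a=400):
    m=cv2.inRange(cv2.cvtColor(im,cv2.COLOR_RGB2HSV),lo,hi)
    for q in cv2.connectedComponentsWithStats(m)[2][1:]:
        if q[4]>a:
            e=onz(c,q[0]+q[2]/2,q[1]+q[3],zr,True); print(q, 'centre',(e[:2]+RZ@np.array([rad,0])).round(4))
E
python3 - <<'E'
from h import *
im,c=snap('wrist','w7'); s=r.get_state(); print(s['tool_pos'],s['eef_rot'])
print(proj(c,(.6295,-.075,.065),True))
cups(im,c,(4,100,50),(15,255,255),.065,.032)
E
```

```text
[ 0.62944302 -0.07446936  0.34639053] [-1.79855095e+02 -4.24107640e-02 -9.86210476e+00]
(np.float64(290.19963504334174), np.float64(210.5721780090455))
[   0    0  107  111 6822] centre [0.791  0.1156]
[ 250  164   80   87 5243] centre [ 0.6273 -0.0746]
[   0  242  156  115 9219] centre [0.5273 0.1989]
[549 258  11  61 468] centre [ 0.4698 -0.3784]
[106 370  45  27 680] centre [0.4643 0.153 ]
```

Call:
servo_tool:
  commands: "-0.001 0 0.035 0 0 0;-0.001 0 0.07 0 0 0;-0.001 0 0.1 0 0 0;-0.001 0 0.12 0 0 0;-0.001 0 0.134 0 0 0;-0.001 0 0.14 0 0 0;-0.001 0 0.142 0 0 0;-0.001 0 0.142 0 0 0"

```text
t: 22.92
tool_pos: [0.6291, -0.0746, 0.2046]
eef_rot: [-179.9, -0.1, -9.9]
contact_force: [0.0, -0.2, 0.2]
finger_gap: 0.0853
finger_force: 0.0
```

Call:
servo_tool:
  commands: "0 0 0 0 0 0;0 0 0 0 0 0;0 0 0 0 0 0;0 0 0 0 0 0;0 0 0 0 0 0"
  hand: 0
  force: 40

```text
t: 23.33
tool_pos: [0.6291, -0.0747, 0.2055]
eef_rot: [-179.9, -0.2, -9.9]
contact_force: [-2.2, 0.9, 6.1]
finger_gap: 0.0637
finger_force: 43.7
```

Call:
servo_tool:
  commands: "0 0 -0.005 0 0 0;0 0 -0.015 0 0 0;0 0 -0.03 0 0 0;0 0 -0.055 0 0 0;0 0 -0.09 0 0 0;0 0 -0.13 0 0 0;0 0 -0.17 0 0 0;0 0 -0.2 0 0 0;0 0 -0.22 0 0 0;0 0 -0.225 0 0 0"

```text
t: 24.17
tool_pos: [0.6284, -0.0751, 0.4343]
eef_rot: [-179.8, -0.5, -9.9]
contact_force: [0.5, 0.2, -1.8]
finger_gap: 0.0636
finger_force: 44.8
```

```bash
python3 - <<'E'
from h import *
im,c=snap('wrist','w8'); s=r.get_state(); print(s['tool_pos'],s['eef_rot'])
cups(im,c,(4,100,50),(15,255,255),s['tool_pos'][2]-.204+.065,.032)
go((*cad(-.057,.047),.43),YAW)
E
```

```text
[ 0.62837593 -0.07517135  0.43242715] [-179.85583379   -0.36000725   -9.92484776]
[   0    0  141  134 9745] centre [ 0.7436 -0.0081]
[  209   196   160   156 19060] centre [ 0.6376 -0.0767]
[   0  226  182  116 8372] centre [0.6497 0.0195]
[502 233  22  59 513] centre [ 0.6421 -0.1826]
go [-0.2131 -0.3144  0.0019] [-0.003 -0.006  0.003]
```

```bash
python3 - <<'E'
import cv2,numpy as np
im=cv2.imread('pics/w7.png'); h=cv2.cvtColor(im,cv2.COLOR_BGR2HSV)
for v in list(range(196,218,4))+list(range(236,262,2)):
    row=h[v,235:345]; m=(row[:,0]<16)&(row[:,1]>95); x=np.where(m)[0]
    print(v,(x.min()+235,x.max()+235,x.max()-x.min()) if len(x) else None, im[v,290], h[v,290])
E
```

```text
196 (np.int64(253), np.int64(325), np.int64(72)) [ 71 103 155] [ 11 138 155]
200 (np.int64(252), np.int64(327), np.int64(75)) [ 55  79 122] [ 11 140 122]
204 (np.int64(251), np.int64(328), np.int64(77)) [ 58  85 125] [ 12 137 125]
208 (np.int64(250), np.int64(328), np.int64(78)) [ 49  74 119] [ 11 150 119]
212 (np.int64(250), np.int64(329), np.int64(79)) [ 59  81 124] [ 10 134 124]
216 (np.int64(251), np.int64(329), np.int64(78)) [ 56  82 123] [ 12 139 123]
236 (np.int64(260), np.int64(319), np.int64(59)) [ 42  70 107] [ 13 155 107]
238 (np.int64(262), np.int64(318), np.int64(56)) [ 47  67 106] [ 10 142 106]
240 (np.int64(263), np.int64(315), np.int64(52)) [ 51  71 108] [ 11 135 108]
242 (np.int64(266), np.int64(313), np.int64(47)) [ 51  75 112] [ 12 139 112]
244 (np.int64(269), np.int64(310), np.int64(41)) [ 55  72 114] [  9 132 114]
246 (np.int64(273), np.int64(306), np.int64(33)) [45 66 98] [ 12 138  98]
248 (np.int64(278), np.int64(301), np.int64(23)) [118 162 225] [ 12 121 225]
250 (np.int64(287), np.int64(287), np.int64(0)) [127 175 215] [ 16 104 215]
252 None [143 186 211] [ 19  82 211]
254 None [142 186 211] [ 19  83 211]
256 None [143 186 210] [ 19  81 210]
258 None [142 186 211] [ 19  83 211]
260 None [140 185 210] [ 19  85 210]
```

Call:
servo_tool:
  commands: "-0.01 -0.015 0 0 0 0;-0.03 -0.045 0 0 0 0;-0.053 -0.079 0 0 0 0;-0.076 -0.113 0 0 0 0;-0.099 -0.147 0 0 0 0;-0.122 -0.18 0 0 0 0;-0.145 -0.214 0 0 0 0;-0.168 -0.248 0 0 0 0;-0.19 -0.28 0 0 0 0;-0.203 -0.3 0 0 0 0"

```text
t: 25.05
tool_pos: [0.4767, 0.2593, 0.4271]
eef_rot: [-179.9, 0.2, -9.6]
contact_force: [0.1, 1.9, -2.4]
finger_gap: 0.0639
finger_force: 44.7
```

Call:
servo_tool:
  commands: "-0.01 -0.014 0 0 0 0;-0.01 -0.014 0 0 0 0;-0.01 -0.014 0 0 0 0;-0.01 -0.014 0 0 0 0"

```text
t: 25.38
tool_pos: [0.4728, 0.2698, 0.4274]
eef_rot: [-180.0, 0.1, -10.0]
contact_force: [-0.3, -0.7, -2.7]
finger_gap: 0.0637
finger_force: 44.7
```

```bash
python3 - <<'E'
from h import *
s=r.get_state(); print(s['tool_pos'],s['eef_rot'],incad(s['tool_pos']))
go((*cad(-.057,.047),.21),YAW)
E
```

```text
[0.47282945 0.26977508 0.42741607] [-1.79987831e+02  7.66569216e-02 -9.96913060e+00] [-0.05653753  0.04556642]
go [-2.000e-04 -1.400e-03  2.174e-01] [-0.     0.001  0.002]
```

Call:
servo_tool:
  commands: "0 -0.001 0.02 0 0 0;0 -0.001 0.055 0 0 0;0 -0.001 0.09 0 0 0;0 -0.001 0.125 0 0 0;0 -0.001 0.15 0 0 0;0 -0.001 0.17 0 0 0;0 -0.001 0.185 0 0 0;0 -0.001 0.198 0 0 0;0 -0.001 0.207 0 0 0;0 -0.001 0.212 0 0 0"

```text
t: 26.22
tool_pos: [0.473, 0.2706, 0.2151]
eef_rot: [-180.0, 0.1, -10.0]
contact_force: [-0.2, -0.2, -2.4]
finger_gap: 0.0637
finger_force: 44.7
```

Call:
servo_tool:
  commands: "0 0 0.001 0 0 0;0 0 0.002 0 0 0;0 0 0.002 0 0 0"

```text
t: 26.47
tool_pos: [0.4732, 0.2721, 0.2153]
eef_rot: [-179.8, -0.1, -9.9]
contact_force: [0.3, -0.2, -1.5]
finger_gap: 0.0637
finger_force: 44.8
```

Call:
servo_tool:
  commands: "0 0 0.002 0 0 0;0 0 0.003 0 0 0;0 0 0.003 0 0 0"

```text
t: 26.72
tool_pos: [0.4728, 0.2722, 0.212]
eef_rot: [-179.9, -0.0, -9.9]
contact_force: [-0.9, 0.4, -2.1]
finger_gap: 0.0635
finger_force: 44.8
```

Call:
servo_tool:
  commands: "0 0 0 0 0 0;0 0 0 0 0 0;0 0 0 0 0 0;0 0 -0.01 0 0 0;0 0 -0.03 0 0 0;0 0 -0.06 0 0 0;0 0 -0.1 0 0 0;0 0 -0.14 0 0 0;0 0 -0.175 0 0 0;0 0 -0.19 0 0 0"
  hand: 0.077

```text
t: 27.55
tool_pos: [0.4728, 0.2725, 0.4085]
eef_rot: [-179.6, -0.4, -9.9]
contact_force: [1.4, 1.1, 0.3]
finger_gap: 0.0772
finger_force: 0.0
```

Call:
servo_tool:
  commands: "0.053 0.326 0 0 0 0;0.053 0.326 0 0 0 0;0.053 0.326 0 0 0 0;0.053 0.326 0 0 0 0;0.053 0.326 0 0 0 0;0.053 0.326 0 0 0 0;0.053 0.326 0 0 0 0;0.053 0.326 0 0 0 0;0.053 0.326 0 0 0 0;0.053 0.326 0 0 0 0"
  hand: 0.072

```text
t: 28.38
tool_pos: [0.4684, -0.0609, 0.4019]
eef_rot: [-179.9, -0.1, -10.2]
contact_force: [-0.3, 0.5, 0.1]
finger_gap: 0.0718
finger_force: 0.0
```

Call:
servo_tool:
  commands: "0 0 0 0 0 0;0 0 0 0 0 0;0 0 0 0 0 0"

```text
t: 28.63
tool_pos: [0.4689, -0.0568, 0.4014]
eef_rot: [-179.9, -0.0, -9.7]
contact_force: [0.4, 0.8, -0.1]
finger_gap: 0.0722
finger_force: 0.0
```

```bash
python3 - <<'E'
from h import *
im,c=snap('wrist','w9'); im2,_=snap('scene','a9'); s=r.get_state(); print(s['tool_pos'],s['eef_rot'])
print(proj(c,(.469,-.058,.098),True))
cv2.imwrite('pics/c9.png',np.hstack([cv2.resize(im[100:320,180:400],(400,400)),cv2.resize(im2[120:290,290:460],(400,400))])[:,:,::-1])
E
```

```text
[ 0.46886957 -0.05723142  0.40118851] [-1.79870100e+02 -4.99002570e-03 -9.78282408e+00]
(np.float64(290.87941535909766), np.float64(204.75643256298974))
```

View pics/c9.png

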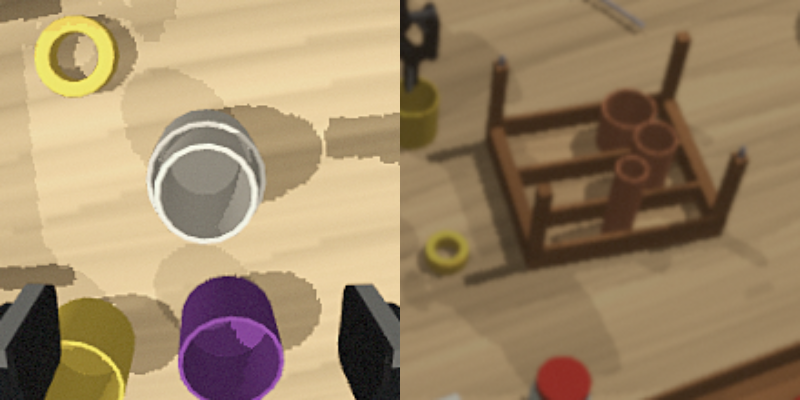

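All three copper cups stand in their rows. M2's rim is centred at crop (205,193), about 2 mm from the estimate, and I'll correct for that and grasp it.

Call:
servo_tool:
  commands: "-0.001 0.002 0.035 0 0 0;-0.001 0.002 0.07 0 0 0;-0.001 0.002 0.105 0 0 0;-0.001 0.002 0.13 0 0 0;-0.001 0.002 0.148 0 0 0;-0.001 0.002 0.157 0 0 0;-0.001 0.002 0.161 0 0 0;-0.001 0.002 0.161 0 0 0"

```text
t: 29.4
tool_pos: [0.4676, -0.0596, 0.2399]
eef_rot: [-179.9, 0.0, -9.9]
contact_force: [-0.6, 0.2, 0.6]
finger_gap: 0.072
finger_force: 0.0
```

Call:
servo_tool:
  commands: "0 0 0 0 0 0;0 0 0 0 0 0;0 0 0 0 0 0;0 0 0 0 0 0;0 0 0 0 0 0"
  hand: 0
  force: 40

```text
t: 29.82
tool_pos: [0.4683, -0.0599, 0.2417]
eef_rot: [-179.9, -0.2, -9.9]
contact_force: [-0.6, 1.1, 6.7]
finger_gap: 0.0494
finger_force: 41.5
```

Call:
servo_tool:
  commands: "0 0 -0.005 0 0 0;0 0 -0.015 0 0 0;0 0 -0.03 0 0 0;0 0 -0.055 0 0 0;0 0 -0.085 0 0 0;0 0 -0.12 0 0 0;0 0 -0.15 0 0 0;0 0 -0.18 0 0 0;0 0 -0.195 0 0 0;0 0 -0.2 0 0 0"

```text
t: 30.65
tool_pos: [0.4675, -0.0603, 0.4443]
eef_rot: [-179.9, -0.4, -9.9]
contact_force: [-0.1, -0.5, -1.7]
finger_gap: 0.0497
finger_force: 41.8
```

```bash
python3 - <<'E'
from h import *
s=r.get_state(); print(s['tool_pos'],s['eef_rot'])
go((*cad(.014,-.048),.44),YAW)
E
```

```text
[ 0.46754758 -0.06031693  0.44433167] [-179.86831561   -0.35447204   -9.92318558]
go [ 0.0185 -0.2323  0.005 ] [-0.002 -0.006  0.003]
```

Call:
servo_tool:
  commands: "0.001 -0.012 0 0 0 0;0.003 -0.035 0 0 0 0;0.006 -0.07 0 0 0 0;0.009 -0.11 0 0 0 0;0.012 -0.145 0 0 0 0;0.014 -0.18 0 0 0 0;0.016 -0.205 0 0 0 0;0.018 -0.225 0 0 0 0;0.0185 -0.232 0 0 0 0;0.0185 -0.232 0 0 0 0"

```text
t: 31.48
tool_pos: [0.5252, 0.1668, 0.4396]
eef_rot: [-179.9, 0.1, -9.7]
contact_force: [-0.2, -1.0, -1.7]
finger_gap: 0.0495
finger_force: 41.8
```

Call:
servo_tool:
  commands: "0 0 0 0 0 0;0 0 0 0 0 0;0 0 0 0 0 0"

```text
t: 31.73
tool_pos: [0.5257, 0.1632, 0.4406]
eef_rot: [-179.9, -0.0, -10.1]
contact_force: [-0.3, -0.5, -1.6]
finger_gap: 0.0496
finger_force: 41.8
```

```bash
python3 - <<'E'
from h import *
s=r.get_state(); print(s['tool_pos'],s['eef_rot'],incad(s['tool_pos']))
go((*cad(.0145,-.048),.246),YAW)
E
```

```text
[0.52572981 0.16320127 0.44057797] [-1.79925755e+02 -1.31575535e-02 -1.00718044e+01] [ 0.01423254 -0.05007888]
go [ 0.0002 -0.0018  0.1946] [-0.001 -0.     0.   ]
```

Call:
servo_tool:
  commands: "0 -0.002 0.02 0 0 0;0 -0.002 0.055 0 0 0;0 -0.002 0.09 0 0 0;0 -0.002 0.12 0 0 0;0 -0.002 0.145 0 0 0;0 -0.002 0.16 0 0 0;0 -0.002 0.172 0 0 0;0 -0.002 0.183 0 0 0;0 -0.002 0.19 0 0 0;0 -0.002 0.194 0 0 0"

```text
t: 32.57
tool_pos: [0.5262, 0.167, 0.2462]
eef_rot: [-179.9, -0.0, -10.0]
contact_force: [0.0, 0.0, -1.2]
finger_gap: 0.0492
finger_force: 41.8
```

Call:
servo_tool:
  commands: "0 0 0.001 0 0 0;0 0 0.002 0 0 0;0 0 0.002 0 0 0"

```text
t: 32.82
tool_pos: [0.5263, 0.1675, 0.2452]
eef_rot: [-179.8, -0.1, -9.9]
contact_force: [-0.3, -0.3, -2.4]
finger_gap: 0.0494
finger_force: 41.8
```

Release, lift, and return over L2.

Call:
servo_tool:
  commands: "0 0 0 0 0 0;0 0 0 0 0 0;0 0 0 0 0 0;0 0 -0.01 0 0 0;0 0 -0.03 0 0 0;0 0 -0.06 0 0 0;0 0 -0.1 0 0 0;0 0 -0.14 0 0 0;0 0 -0.15 0 0 0"
  hand: 0.065

```text
t: 33.57
tool_pos: [0.5266, 0.1678, 0.4027]
eef_rot: [-179.6, -0.5, -9.9]
contact_force: [0.3, 1.0, 1.3]
finger_gap: 0.065
finger_force: 0.0
```

Call:
servo_tool:
  commands: "-0.019 0.234 0 0 0 0;-0.019 0.234 0 0 0 0;-0.019 0.234 0 0 0 0;-0.019 0.234 0 0 0 0;-0.019 0.234 0 0 0 0;-0.019 0.234 0 0 0 0;-0.019 0.234 0 0 0 0;-0.019 0.234 0.03 0 0 0;-0.019 0.234 0.05 0 0 0;-0.019 0.234 0.05 0 0 0"
  hand: 0.085

```text
t: 34.4
tool_pos: [0.4657, -0.0599, 0.3412]
eef_rot: [-179.9, 0.3, -9.9]
contact_force: [-1.0, 0.5, -0.2]
finger_gap: 0.0851
finger_force: 0.0
```

Call:
servo_tool:
  commands: "0 0 0 0 0 0;0 0 0 0 0 0;0 0 0 0 0 0"

```text
t: 34.65
tool_pos: [0.4676, -0.0598, 0.3458]
eef_rot: [-179.9, -0.2, -9.9]
contact_force: [0.7, 0.8, 0.7]
finger_gap: 0.085
finger_force: 0.0
```

```bash
python3 - <<'E'
from h import *
im,c=snap('wrist','w10'); im2,_=snap('scene','a10'); s=r.get_state(); print(s['tool_pos'],s['eef_rot'])
print(proj(c,(.4675,-.0595,.065),True))
cv2.imwrite('pics/c10.png',np.hstack([cv2.resize(im[100:320,180:400],(400,400)),cv2.resize(im2[120:290,290:460],(400,400))])[:,:,::-1])
E
```

```text
[ 0.46744834 -0.05991072  0.34545163] [-1.79873748e+02 -1.33474349e-01 -9.90322619e+00]
(np.float64(289.08489908409155), np.float64(212.8265932994056))
```

View pics/c10.png

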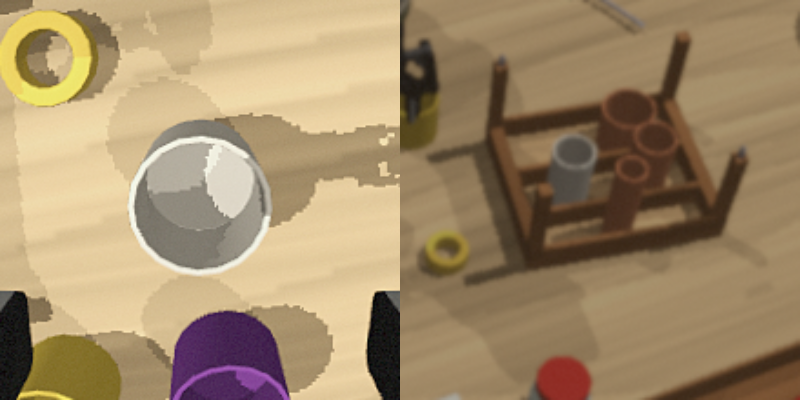

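M2 stands in its row, and L2's rim is centred at crop (200,204), right under the tool.

Call:
servo_tool:
  commands: "0 0 0.035 0 0 0;0 0 0.07 0 0 0;0 0 0.1 0 0 0;0 0 0.12 0 0 0;0 0 0.134 0 0 0;0 0 0.14 0 0 0;0 0 0.1415 0 0 0;0 0 0.1415 0 0 0"

```text
t: 35.42
tool_pos: [0.4675, -0.0598, 0.2032]
eef_rot: [-179.9, -0.0, -9.9]
contact_force: [0.2, -0.6, 1.6]
finger_gap: 0.0851
finger_force: 0.0
```

Call:
servo_tool:
  commands: "0 0 0 0 0 0;0 0 0 0 0 0;0 0 0 0 0 0;0 0 0 0 0 0;0 0 0 0 0 0"
  hand: 0
  force: 40

```text
t: 35.83
tool_pos: [0.4677, -0.0598, 0.2041]
eef_rot: [-179.9, -0.1, -9.9]
contact_force: [-1.7, 0.2, 6.3]
finger_gap: 0.0619
finger_force: 42.9
```

Call:
servo_tool:
  commands: "0 0 -0.005 0 0 0;0 0 -0.015 0 0 0;0 0 -0.03 0 0 0;0 0 -0.055 0 0 0;0 0 -0.09 0 0 0;0 0 -0.13 0 0 0;0 0 -0.17 0 0 0;0 0 -0.2 0 0 0;0 0 -0.22 0 0 0;0 0 -0.225 0 0 0"

```text
t: 36.67
tool_pos: [0.4672, -0.0601, 0.4327]
eef_rot: [-179.9, -0.4, -9.9]
contact_force: [-0.1, -1.2, -1.8]
finger_gap: 0.0621
finger_force: 44.4
```

```bash
python3 - <<'E'
from h import *
s=r.get_state(); print(s['tool_pos'],s['eef_rot'])
go((*cad(-.057,-.048),.43),YAW)
E
```

```text
[ 0.4671655  -0.06009154  0.43271954] [-179.86646801   -0.43342007   -9.91347487]
go [-0.052  -0.2323  0.0029] [-0.002 -0.008  0.003]
```

Call:
servo_tool:
  commands: "-0.003 -0.012 0 0 0 0;-0.008 -0.035 0 0 0 0;-0.016 -0.07 0 0 0 0;-0.024 -0.108 0 0 0 0;-0.032 -0.145 0 0 0 0;-0.04 -0.18 0 0 0 0;-0.046 -0.205 0 0 0 0;-0.05 -0.225 0 0 0 0;-0.052 -0.233 0 0 0 0;-0.052 -0.233 0 0 0 0"

```text
t: 37.5
tool_pos: [0.455, 0.1802, 0.4272]
eef_rot: [-179.9, 0.1, -9.7]
contact_force: [-0.4, -0.5, -2.8]
finger_gap: 0.0618
finger_force: 44.4
```

Call:
servo_tool:
  commands: "0 0 0 0 0 0;0 0 0 0 0 0;0 0 0 0 0 0"

```text
t: 37.75
tool_pos: [0.4563, 0.1765, 0.4279]
eef_rot: [-179.9, 0.0, -10.1]
contact_force: [-0.5, -1.2, -2.1]
finger_gap: 0.0616
finger_force: 44.3
```

```bash
python3 - <<'E'
from h import *
s=r.get_state(); print(s['tool_pos'],s['eef_rot'],incad(s['tool_pos']))
go((*cad(-.057,-.048),.212),YAW)
E
```

```text
[0.45625956 0.17646622 0.42785045] [-1.79926102e+02  6.94818586e-03 -1.00812575e+01] [-0.05648738 -0.04920227]
go [-0.0005 -0.0009  0.2159] [-0.001  0.     0.   ]
```

Call:
servo_tool:
  commands: "0 0 0.02 0 0 0;0 0 0.055 0 0 0;0 0 0.09 0 0 0;0 0 0.125 0 0 0;0 0 0.15 0 0 0;0 0 0.17 0 0 0;0 0 0.185 0 0 0;0 0 0.198 0 0 0;0 0 0.207 0 0 0;0 0 0.213 0 0 0"

```text
t: 38.58
tool_pos: [0.456, 0.1776, 0.2141]
eef_rot: [-179.9, 0.0, -10.0]
contact_force: [-0.2, -0.2, -1.9]
finger_gap: 0.0615
finger_force: 44.2
```

Call:
servo_tool:
  commands: "0 0 0.002 0 0 0;0 0 0.004 0 0 0;0 0 0.004 0 0 0"

```text
t: 38.83
tool_pos: [0.4562, 0.1786, 0.2114]
eef_rot: [-179.9, -0.0, -9.9]
contact_force: [0.0, -0.6, -2.5]
finger_gap: 0.0618
finger_force: 44.2
```

Call:
servo_tool:
  commands: "0 0 0 0 0 0;0 0 0 0 0 0;0 0 0 0 0 0;0 0 -0.01 0 0 0;0 0 -0.03 0 0 0;0 0 -0.06 0 0 0;0 0 -0.1 0 0 0;0 0 -0.14 0 0 0;0 0 -0.18 0 0 0;0 0 -0.2 0 0 0"
  hand: 0.077

```text
t: 39.67
tool_pos: [0.4558, 0.1789, 0.4175]
eef_rot: [-179.7, -0.4, -9.9]
contact_force: [0.2, 0.3, 0.5]
finger_gap: 0.0769
finger_force: 0.0
```

Call:
servo_tool:
  commands: "0.068 0.272 0 0 0 0;0.068 0.272 0 0 0 0;0.068 0.272 0 0 0 0;0.068 0.272 0 0 0 0;0.068 0.272 0 0 0 0;0.068 0.272 0 0 0 0;0.068 0.272 0 0 0 0;0.068 0.272 0 0 0 0;0.068 0.272 0 0 0 0;0.068 0.272 0 0 0 0"

```text
t: 40.5
tool_pos: [0.4759, -0.1005, 0.4112]
eef_rot: [-179.8, -0.0, -9.9]
contact_force: [0.1, 0.2, 0.3]
finger_gap: 0.0773
finger_force: 0.0
```

Call:
servo_tool:
  commands: "0.036 0.288 0 0 0 -0.38;0.036 0.288 0 0 0 -0.38;0.036 0.288 0 0 0 -0.38;0.036 0.288 0 0 0 -0.38;0.036 0.288 0 0 0 -0.38;0.036 0.288 0 0 0 -0.38;0.036 0.288 0 0 0 -0.38;0.036 0.288 0 0 0 -0.38;0.036 0.288 0 0 0 -0.38;0.036 0.288 0 0 0 -0.38"

```text
t: 41.33
tool_pos: [0.4626, -0.3904, 0.4098]
eef_rot: [-179.8, -0.1, 11.9]
contact_force: [0.8, 1.2, -0.6]
finger_gap: 0.0767
finger_force: 0.0
```

Call:
servo_tool:
  commands: "0 0 0 0 0 0;0 0 0 0 0 0;0 0 0 0 0 0"

```text
t: 41.58
tool_pos: [0.4627, -0.3894, 0.4104]
eef_rot: [-179.9, -0.1, 12.0]
contact_force: [0.6, -1.0, -1.0]
finger_gap: 0.0771
finger_force: 0.0
```

```bash
python3 - <<'E'
from h import *
im,c=snap('wrist','w11'); im2,c2=snap('side','s11');im3,_=snap('scene','a11'); s=r.get_state(); print(s['tool_pos'],s['eef_rot'])
print(proj(c,(.462,-.39,.043),True))
go((.462,-.39,.1915),11.9)
for n,x,y,z in(('S1',.071,0,.128),('M1',.014,.048,.1),('M2',.014,-.048,.1),('L1',-.057,.048,.071),('L2',-.057,-.048,.071)):
    u=proj(c2,(*cad(x,y),z)); print(n,((u[0]-240)*2,(u[1]-50)*2))
cv2.imwrite('pics/c11.png',np.hstack([cv2.resize(im2[50:200,240:410],None,fx=2,fy=2,interpolation=2),cv2.resize(im[100:250,200:400],None,fx=2,fy=2)])[:,:,::-1])
E
```

```text
[ 0.4621585  -0.39045493  0.41023169] [-1.79900827e+02 -6.86018494e-02  1.19274869e+01]
(np.float64(289.812627751079), np.float64(191.70404677988788))
go [-3.000e-04 -1.000e-04  2.187e-01] [-0.002 -0.001  0.   ]
S1 (np.float64(246.61238609775478), np.float64(180.144395991382))
M1 (np.float64(239.22247226882496), np.float64(149.13605185268756))
M2 (np.float64(180.87088084603806), np.float64(185.64777172638412))
L1 (np.float64(198.27965779362216), np.float64(132.5816792071751))
L2 (np.float64(141.84445258120104), np.float64(166.7006562925444))
```

View pics/c11.png

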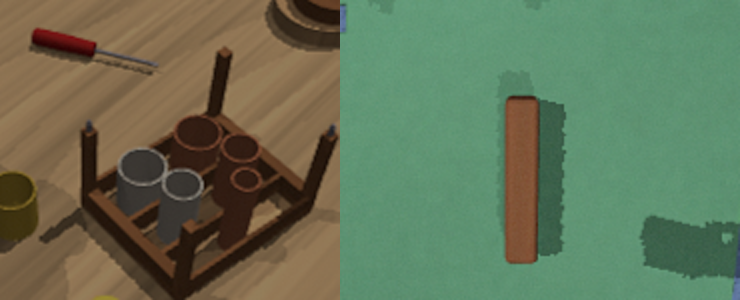

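All five cups stand in their own rows, with rims within 1-2 px of the predicted positions. The bar is at crop (522,180), as expected. I'll regrasp it at the same pose as its release.

Call:
servo_tool:
  commands: "0 0 0.03 0 0 0;0 0 0.07 0 0 0;0 0 0.11 0 0 0;0 0 0.145 0 0 0;0 0 0.175 0 0 0;0 0 0.197 0 0 0;0 0 0.21 0 0 0;0 0 0.216 0 0 0;0 0 0.218 0 0 0;0 0 0.218 0 0 0"

```text
t: 42.57
tool_pos: [0.4624, -0.3911, 0.1928]
eef_rot: [-179.9, -0.1, 11.9]
contact_force: [-1.2, -1.4, -0.8]
finger_gap: 0.0772
finger_force: 0.0
```

Call:
servo_tool:
  commands: "0 0 0 0 0 0;0 0 0 0 0 0;0 0 0 0 0 0;0 0 0 0 0 0;0 0 0 0 0 0;0 0 0 0 0 0;0 0 0 0 0 0;0 0 0 0 0 0"
  hand: 0
  force: 80

```text
t: 43.23
tool_pos: [0.4621, -0.391, 0.1927]
eef_rot: [-179.9, -0.1, 11.9]
contact_force: [-0.5, 1.1, 6.1]
finger_gap: 0.0165
finger_force: 80.3
```

Call:
servo_tool:
  commands: "0 0 -0.005 0 0 0;0 0 -0.015 0 0 0;0 0 -0.035 0 0 0;0 0 -0.065 0 0 0;0 0 -0.1 0 0 0;0 0 -0.14 0 0 0;0 0 -0.18 0 0 0;0 0 -0.215 0 0 0;0 0 -0.24 0 0 0;0 0 -0.255 0 0 0"

```text
t: 44.07
tool_pos: [0.4616, -0.3913, 0.4517]
eef_rot: [179.9, -0.2, 11.8]
contact_force: [0.3, -0.8, -3.4]
finger_gap: 0.0165
finger_force: 79.2
```

```bash
python3 - <<'E'
from h import *
s=r.get_state(); print(s['tool_pos'],s['eef_rot'],s['finger_gap'])
go((.515,-.09,.45),-9.4)
E
```

```text
[ 0.46159776 -0.39126605  0.45170123] [179.88501412  -0.23841151  11.84967985] 0.016546790188287728
go [ 0.1141 -0.2839  0.0016] [ 0.001 -0.004  0.371]
```

Call:
servo_tool:
  commands: "0.006 -0.015 0 0 0 0.03;0.016 -0.04 0 0 0 0.07;0.03 -0.075 0 0 0 0.12;0.044 -0.11 0 0 0 0.17;0.058 -0.145 0 0 0 0.22;0.072 -0.18 0 0 0 0.27;0.086 -0.215 0 0 0 0.31;0.1 -0.25 0 0 0 0.34;0.11 -0.273 0 0 0 0.36;0.114 -0.284 0 0 0 0.371"

```text
t: 44.9
tool_pos: [0.5152, -0.0848, 0.4481]
eef_rot: [-179.8, -0.0, -9.1]
contact_force: [0.5, -0.1, -3.6]
finger_gap: 0.0164
finger_force: 79.1
```

Call:
servo_tool:
  commands: "0 0 0 0 0 0;0 0 0 0 0 0;0 0 0 0 0 0"

```text
t: 45.15
tool_pos: [0.5147, -0.0911, 0.4477]
eef_rot: [-179.9, 0.0, -9.5]
contact_force: [0.3, 0.4, -3.2]
finger_gap: 0.0163
finger_force: 79.1
```

```bash
python3 - <<'E'
from h import *
s=r.get_state(); print(s['tool_pos'],s['eef_rot'],s['finger_gap'])
go((.5189,.2195,.45),-9.4)
E
```

```text
[ 0.51469809 -0.09114143  0.44768817] [-1.79923519e+02  8.46956898e-03 -9.47749634e+00] 0.016262915523092735
go [-0.047  -0.3071 -0.0019] [-0.001  0.    -0.001]
```

Call:
servo_tool:
  commands: "-0.002 -0.015 0 0 0 0;-0.006 -0.04 0 0 0 0;-0.011 -0.075 0 0 0 0;-0.017 -0.113 0 0 0 0;-0.023 -0.151 0 0 0 0;-0.029 -0.189 0 0 0 0;-0.035 -0.227 0 0 0 0;-0.04 -0.26 0 0 0 0;-0.044 -0.288 0 0 0 0;-0.047 -0.306 0 0 0 0"

```text
t: 45.98
tool_pos: [0.5185, 0.2215, 0.4481]
eef_rot: [-179.8, 0.0, -9.3]
contact_force: [-0.4, -0.0, -3.5]
finger_gap: 0.0166
finger_force: 79.1
```

Call:
servo_tool:
  commands: "0 0 0 0 0 0;0 0 0 0 0 0;0 0 0 0 0 0;0 0 0 0 0 0;0 0 0 0 0 0"

```text
t: 46.4
tool_pos: [0.5193, 0.2178, 0.4483]
eef_rot: [-179.9, -0.0, -9.6]
contact_force: [-0.3, 0.5, -2.8]
finger_gap: 0.0165
finger_force: 79.1
```

```bash
python3 - <<'E'
from h import *
s=r.get_state(); print(s['tool_pos'],s['eef_rot'],s['finger_gap'])
go((.5189,.2195,.353),-9.4)
E
```

```text
[0.51925807 0.21781781 0.44826207] [-1.79913534e+02 -2.46303786e-02 -9.57309163e+00] 0.016467055851932973
go [-0.0007 -0.0015  0.0953] [-0.002 -0.    -0.003]
```

Call:
servo_tool:
  commands: "0 -0.001 0.02 0 0 -0.003;0 -0.001 0.045 0 0 -0.003;0 -0.001 0.065 0 0 -0.003;0 -0.001 0.08 0 0 -0.003;0 -0.001 0.09 0 0 -0.003;0 -0.001 0.093 0 0 -0.003;0 -0.001 0.093 0 0 -0.003"

```text
t: 46.98
tool_pos: [0.519, 0.2202, 0.3548]
eef_rot: [-179.9, 0.0, -9.3]
contact_force: [-0.1, 0.6, -3.1]
finger_gap: 0.0168
finger_force: 79.0
```

Call:
servo_tool:
  commands: "0 0 0 0 0 0;0 0 0 0 0 0;0 0 0 0 0 0"

```text
t: 47.23
tool_pos: [0.5192, 0.2209, 0.3564]
eef_rot: [-179.8, -0.1, -9.2]
contact_force: [0.2, -0.4, -3.0]
finger_gap: 0.0162
finger_force: 79.0
```

```bash
python3 - <<'E'
from h import *
im,c=snap('wrist','w12'); s=r.get_state(); print(s['tool_pos'],s['eef_rot'])
go((.5189,.2195,.335),-9.4)
# expected hole pixels at plate top in the tool frame, and pins
p=s['tool_pos'];a=np.radians(s['eef_rot'][2]);Q=np.array([[np.cos(a),-np.sin(a)],[np.sin(a),np.cos(a)]])
out=[]
for sg in(1,-1):
    h=p[:2]+Q@np.array([.091,.110])*sg; u=proj(c,(*h,p[2]-.1897+.006),True); print(u, proj(c,(*cad(.091*sg,.11*sg),.161),True))
    x,y=int(u[0]),int(u[1]); x0=min(max(x-40,0),480);y0=min(max(y-40,0),340); print(x0,y0)
    out.append(cv2.resize(im[y0:y0+80,x0:x0+80],(400,400),interpolation=cv2.INTER_CUBIC))
cv2.imwrite('pics/c12.png',np.hstack(out)[:,:,::-1])
E
```

```text
[0.51910825 0.22085848 0.35616969] [-1.79834537e+02 -8.69180737e-02 -9.23502598e+00]
go [-0.      0.0014  0.0212] [-0.003 -0.002  0.003]
(np.float64(82.79342336504155), np.float64(94.08387900118008)) (np.float64(103.89665225265145), np.float64(86.75860539342189))
42 54
(np.float64(448.34532822290635), np.float64(375.27460258022984)) (np.float64(447.7318384253857), np.float64(363.7275639176123))
408 335
```

View pics/c12.png

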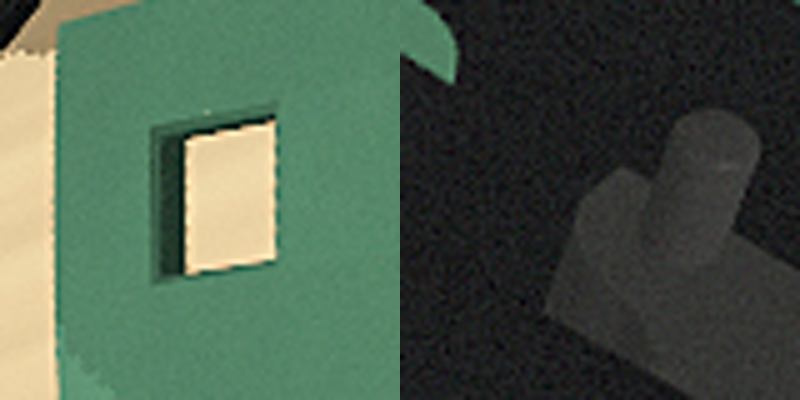

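The hole is at about wrist (85,93), and the pin is hidden by the oblique view. I'll shift 3 mm towards the measured caddy centre, which stays within the original seated play, and lower slowly while watching the force.

Call:
servo_tool:
  commands: "0.001 0.003 0 -0.003 -0.002 0.006;0.001 0.003 0 -0.003 -0.002 0.006;0.001 0.003 0.003 -0.003 -0.002 0.006;0.001 0.003 0.006 -0.003 -0.002 0.006;0.001 0.003 0.009 -0.003 -0.002 0.006;0.001 0.003 0.011 -0.003 -0.002 0.006;0.001 0.003 0.011 -0.003 -0.002 0.006"

```text
t: 47.87
tool_pos: [0.5192, 0.2176, 0.3433]
eef_rot: [179.9, 0.2, -9.6]
contact_force: [0.1, -0.2, -3.4]
finger_gap: 0.0163
finger_force: 79.0
```

```bash
python3 - <<'E'
from h import *
s=r.get_state(); print(s['tool_pos'],s['eef_rot'],s['contact_force'],s['moment'])
E
```

```text
[0.51921005 0.21757259 0.34331614] [ 1.79908779e+02  1.78013713e-01 -9.56804735e+00] [ 0.08963585 -0.186289   -3.36374991] [ 0.01520225 -0.01785835 -0.01632698]
```

Call:
servo_tool:
  commands: "0 0 0.002 0 0 0;0 0 0.004 0 0 0;0 0 0.006 0 0 0;0 0 0.007 0 0 0;0 0 0.008 0 0 0;0 0 0.008 0 0 0"

```text
t: 48.37
tool_pos: [0.5194, 0.2176, 0.3359]
eef_rot: [179.9, 0.1, -9.6]
contact_force: [0.8, -0.4, -3.5]
finger_gap: 0.0166
finger_force: 79.0
```

Call:
servo_tool:
  commands: "0 0 0.001 0 0 0;0 0 0.002 0 0 0;0 0 0.002 0 0 0;0 0 0.002 0 0 0"

```text
t: 48.7
tool_pos: [0.5194, 0.2177, 0.3347]
eef_rot: [180.0, 0.1, -9.6]
contact_force: [-2.7, -2.1, 2.4]
finger_gap: 0.0166
finger_force: 79.7
```

Contact has taken the plate's weight at the expected height. Releasing and backing off.

Call:
servo_tool:
  commands: "0 0 0 0 0 0;0 0 0 0 0 0;0 0 0 0 0 0;0 0 0 0 0 0;0 0 0 0 0 0;0 0 -0.01 0 0 0;0 0 -0.03 0 0 0;0 0 -0.06 0 0 0;0 0 -0.09 0 0 0;0 0 -0.1 0 0 0"
  hand: 0.06

```text
t: 49.53
tool_pos: [0.5198, 0.2182, 0.4398]
eef_rot: [-179.8, -0.2, -9.6]
contact_force: [-0.1, 0.7, -0.0]
finger_gap: 0.0605
finger_force: 0.0
```

Call:
servo_tool:
  commands: "0 0.04 0 0 0 0;0 0.08 0 0 0 0;0 0.12 0 0 0 0;0 0.16 0 0 0 0;0 0.2 0 0 0 0;0 0.24 0 0 0 0;0 0.27 0 0 0 0;0 0.27 0 0 0 0;0 0.27 0 0 0 0;0 0.27 0 0 0 0"

```text
t: 50.37
tool_pos: [0.4747, -0.0478, 0.4348]
eef_rot: [180.0, 0.1, -9.6]
contact_force: [-0.4, 0.5, -0.7]
finger_gap: 0.0599
finger_force: 0.0
```

```bash
python3 - <<'E'
from h import *
im,c=snap('side','s13'); snap('scene','a13')
m=cv2.inRange(cv2.cvtColor(im,cv2.COLOR_RGB2HSV),(65,90,30),(85,255,160))
m=cv2.morphologyEx(m,cv2.MORPH_CLOSE,np.ones((13,13)))
k=max(cv2.findContours(m,0,2)[0],key=cv2.contourArea); h=cv2.convexHull(k)
q=cv2.approxPolyDP(h,0.04*cv2.arcLength(h,True),True)[:,0].astype(float)
P=np.array([onz(c,*p,.151)[:2] for p in q]); e=np.roll(P,-1,0)-P
print(q.tolist(),P.mean(0),np.linalg.norm(e,axis=1).round(3),np.degrees(np.arctan2(e[:,1],e[:,0])).round(1))
cv2.imwrite('pics/c13.png',np.vstack([cv2.resize(im[50:230,180:430],None,fx=3,fy=3,interpolation=2)])[:,:,::-1])
E
```

```text
[[352.0, 66.0], [418.0, 117.0], [334.0, 174.0], [271.0, 113.0]] [0.51962061 0.21556667] [0.226 0.265 0.226 0.264] [ -9.9 -99.3 169.8  80.8]
```

View pics/c13.png

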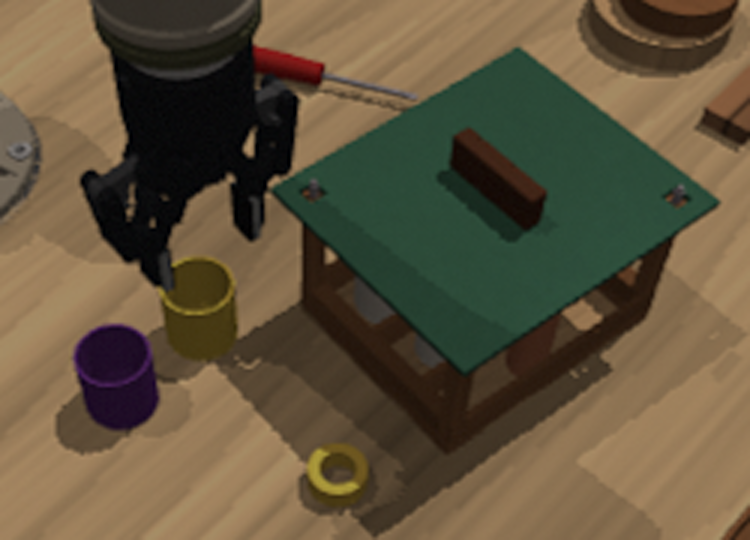

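The cover lies flat, with both pins showing through the holes at crop (313,190) and (679,197). The cups are inside and the arm is clear of everything. Handing in.

```bash
python3 -c "
from bench import r
print(r.close_job())"
```

```text
the job is handed in; nothing more can be done
None
```

I handed the job in at about 50 s of the 210 s allowed. All five cups present (L1, M1, S1, L2, M2; S2 was absent) were standing in the rows of their own sizes, and the cover lay flat over both pins. The arm was clear at the end and I never touched the other bench items. The hand-in returned no verdict.

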